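# Stock the dosing tray and bring it to the mat

### The arm

A 6-joint arm with a two-finger parallel gripper is mounted at the origin on the work surface. World frame = base frame: x ahead of the robot, y to its left, z up, the work surface at z = 0. Lengths are in m, angles in rad, forces in N, time in s.
With the tool pointing down it reaches from about 0.25 to 0.725 m from the base axis. Payload 4 kg.
Tool frame: the origin (TCP) lies midway between the tips of the shut fingers; the grasp point (between the pads) lies 19 mm behind it; z points along the fingers, y is the direction in which the jaws open and shut (so a half turn about z gives the same grasp; the last joint's range is limited). The gripper opens to 85 mm and grips with 20 to 120 N. Pads are 22 mm wide; open, the fingers measure 114 mm over their backs; the gripper's body (76 mm by 85 mm) begins 54 mm behind the grasp point. The pads swing forward as they close: fully open they stand 13 mm farther back than shut.
Start: joints at [1.315, 0.241, 0.005, 1.335, 0, 1.571], TCP at [0.127, 0.484, 0.231] pointing down, gripper open.
Joint ranges: [-2.72, 2.72], [-1.05, 1.87], [-1.09, 1.28], [-1.99, 2.15], [-1.42, 1.44], [-3.14, 3.14]. Speed limits (rad/s): [2.79, 2.79, 3.14, 3.14, 3.14, 3.14].

### API

Orientations are given as a unit quaternion [x, y, z, w].
In Python, from workcell import get_obs, camera, camera_model, job_done, masks_of gives the robot as it stands.
- The arm moves only by the tool jog_arm, never from a script. Its argument "deltas" is a list that holds one entry, the list of rows, each a list of 7 numbers: the shift along the tool's x, y, z in mm, then the turn, a rotation vector about the tool's x, y, z in degrees, then the finger opening in mm, from 0 to 85.4. A call has 1 to 5 rows; each row shifts and turns the pose as measured when the row begins, along the tool's axes as they then stand; what a row does not reach is not made up. A row lasts 1/10 s, in which the tool goes at most 50 mm and 8.59 degrees, less where a joint would pass 70% of its speed; a pose out of reach is approached as far as the arm can. A call with a gripper value outside its range is refused whole. The fingers move at their own pace and stop on an object; the grip force is fixed at half the most. Time passes only in rows, so rows that do not move let the fingers close. It gives the time, the measured TCP pose, the force and the opening at its end, in the units of the state.
- get_obs(): the state, without advancing time (a new reading comes with each control period).
- camera(name): name is "side" or "top" or "wrist"; returns the picture (480x640x3 uint8, red, green, blue); there is no depth.
- camera_model(name): a dict with "fovy" (degrees; the focal length in pixels is half the picture's height over the tangent of half this angle, whatever the lens; pixels are square), "cx", "cy" (the principal point, pixels), "pose" (4x4, takes a point from camera to world coordinates); the wrist camera has in their place "T_tool_cam" (4x4, takes a point from camera to tool coordinates, whose origin is the TCP and whose axes are the flange's). Camera axes: x right, y down, z forward; pixel columns grow to the right and rows downward; lengths in m; the calibration is good to about 2 mm. The wrist camera is an equidistant fisheye: a pixel r from the principal point sees the ray r / f radians off the axis. A picture is of the moment at which its call begins: read the wrist's pose just before it. camera_model takes no time and is no camera call.
- job_done(): hands the job in, once; it reports no verdict.
Trained networks look in the newest picture that a camera, given by its name, has taken for a name from the list of things; names that differ only in an ending like _2 or _b are one class to them, and where a whole thing is asked for, a point or a joint stands for the part that bears it (a point fixed in the world has none). Each returns a list of dicts, best first, with "conf" (0 to 1); they miss things now and then, are a little off and sometimes report something else, mostly with a low value. They report only what shows in the picture. A call takes as long as a camera call.
- masks_of(target, camera): "pixels" (480x640 bool, what is visible of it) and "at" ([column, row] in pixels, amid what is visible of it).
The state is a dict: "clock": time; "joint_pos": joint angles; "joint_vel": joint speeds; "tau": joint torques, N m; "eef_pos": TCP position; "tool_rot": TCP orientation; "ft_force": force on the tool from outside, world axes, zero at the start; "ft_torque": the same for the moment, N m; "grip_width": finger opening in m.
Only numpy, scipy, OpenCV 4.12 (cv2) and the standard library are available. Lean on these libraries where they do the work, as an engineer would, in place of code of your own. Each camera call takes 0.05 s, during which the arm holds its last target. There are 200 camera calls.

### The job

Take every orange-lidded bean tin out of the open drawer and stand them all, together with the wooden-handled tamper from the top of the drawer unit, upright on the floor of the wooden carrying tray where it is, and push the empty drawer fully home. Only then lift the tray by its handle, carry it across level without tipping it, and set it down gently in the middle of the black rubber mat, squarely in line with it (either way round), with everything still standing in it. Leave all the other things where they are.

Things in the scene. Friction and masses are not known exactly. Their poses are not given: they have to be found in the camera images.
- tin1_mid (a point): bean tin: upright aluminium cylinder, 50 mm diameter, 70 mm tall, paper band and orange lid (the top 12 mm), about 80 g; two to four of the four tins are present, standing in the open drawer. The point is the tin's centre, 35 mm above its foot; z is the tin's axis.
- tin2_mid (a point): bean tin: upright aluminium cylinder, 50 mm diameter, 70 mm tall, paper band and orange lid (the top 12 mm), about 80 g; two to four of the four tins are present, standing in the open drawer. The point is the tin's centre, 35 mm above its foot; z is the tin's axis.
- tin3_mid (a point): bean tin: upright aluminium cylinder, 50 mm diameter, 70 mm tall, paper band and orange lid (the top 12 mm), about 80 g; two to four of the four tins are present, standing in the open drawer. The point is the tin's centre, 35 mm above its foot; z is the tin's axis.
- tin4_mid (a point): bean tin: upright aluminium cylinder, 50 mm diameter, 70 mm tall, paper band and orange lid (the top 12 mm), about 80 g; two to four of the four tins are present, standing in the open drawer. The point is the tin's centre, 35 mm above its foot; z is the tin's axis.
- tamper_mid (a point): coffee tamper, about 200 g: steel foot disc 54 mm diameter and 20 mm high, then a straight round walnut handle 30 mm diameter up to 90 mm above the foot; it starts standing on top of the drawer unit near its front edge. The point is on its axis, 45 mm above its underside (on the wooden handle); z is its axis.
- tray_handle (a point): centre of the carrying tray's handle: a straight dark walnut bar along the tray's y over the tray's middle, 14 mm thick (x), 20 mm high (z), 190 mm long, held by uprights at both ends. The point is 133 mm above the tray's underside and 127 mm above its inner floor, which is open on both x sides of the bar. Axes are the tray's, z up.
- tray: carrying tray of light wood, about 360 g, on the counter on the left or the right: outside 260 mm along its x, 190 mm along its y (210 mm over the handle's uprights), floor 6 mm thick, rim 26 mm high above the underside, walls 6 mm thick. Origin in the middle of its underside.
- mat_mid (a point): black rubber delivery mat with a purple border line, 330 mm (x) by 260 mm (y), 4 mm thick, fixed on the counter on the side opposite to the tray. The point is the middle of its upper face.
- unit: low black drawer unit with a steel top, fixed, 260 mm deep (x), 290 mm wide (y), 100 mm high; origin in the middle of its underside; its front side faces its own -x, the carcass front edge lying 130 mm from the origin; the drawer comes out there along the unit's -x.
- drawer (a joint): how far the drawer is out, in m: 0 fully home against its stop, starts 0.155 to 0.17. It slides with about 1.5 N of friction and stays where it is left. Its inner floor is 15 mm above the counter and 252 mm wide; its side walls reach 55 mm above the counter.
- drawer_front (a point): centre of the outer face of the drawer's dark wood front: 286 mm wide, 15 mm thick, reaching from 8 to 86 mm above the counter. The point is 65 mm above the counter, moves with the drawer, and has the unit's axes (the face looks to -x). When the drawer is home the face stands 145 mm in front of the unit's origin.
- pitcher: bystander: steel milk pitcher, 66 mm diameter, 80 mm high, with a handle, on the rear of the unit's top; origin under its centre
- cup: bystander: blue cup, 68 mm diameter, 45 mm high, on the rear of the unit's top; origin under its centre
- cupstack: bystander: stack of white paper cups, 84 mm diameter, 170 mm high, on the counter beside the unit; origin under its centre
- syrup: bystander: amber syrup bottle, 72 mm diameter, 240 mm high, on the counter; origin under its centre
- brush: bystander: barista brush about 130 mm long and under 40 mm high, lying on the rear of the unit's top between the pitcher and the cup; origin under its middle

How it is judged:
On the way, in this order (a step that is already met when the one before it is completed fails the run):
1. all the tins present and the tamper stand upright in the tray, which is still on the counter off the mat, and the drawer is fully home (x of tin1_mid in the frame of tray_handle between -0.115 and 0.115 m and y of tin1_mid in the frame of tray_handle between -0.08 and 0.08 m and z of tin1_mid in the frame of tray_handle between -0.107 and -0.077 m and angle between each of tin1_mid, tin2_mid, tin3_mid, tin4_mid, tamper_mid's own z axis and vertical below 0.2 rad and x of tin2_mid in the frame of tray_handle between -0.115 and 0.115 m and y of tin2_mid in the frame of tray_handle between -0.08 and 0.08 m and z of tin2_mid in the frame of tray_handle between -0.107 and -0.077 m and x of tin3_mid in the frame of tray_handle between -0.115 and 0.115 m and y of tin3_mid in the frame of tray_handle between -0.08 and 0.08 m and z of tin3_mid in the frame of tray_handle between -0.107 and -0.077 m and x of tin4_mid in the frame of tray_handle between -0.115 and 0.115 m and y of tin4_mid in the frame of tray_handle between -0.08 and 0.08 m and z of tin4_mid in the frame of tray_handle between -0.107 and -0.077 m and x of tamper_mid in the frame of tray_handle between -0.115 and 0.115 m and y of tamper_mid in the frame of tray_handle between -0.08 and 0.08 m and z of tamper_mid in the frame of tray_handle between -0.097 and -0.067 m and value of joint drawer below 0.004 m and height (world z) of tray_handle below 0.14 m and horizontal distance between tray_handle and mat_mid above 0.3 m), for 0.2 s.
2. the loaded tray is lifted clear, everything standing in it (x of tin1_mid in the frame of tray_handle between -0.115 and 0.115 m and y of tin1_mid in the frame of tray_handle between -0.08 and 0.08 m and z of tin1_mid in the frame of tray_handle between -0.107 and -0.077 m and angle between each of tin1_mid, tin2_mid, tin3_mid, tin4_mid, tamper_mid's own z axis and vertical below 0.2 rad and x of tin2_mid in the frame of tray_handle between -0.115 and 0.115 m and y of tin2_mid in the frame of tray_handle between -0.08 and 0.08 m and z of tin2_mid in the frame of tray_handle between -0.107 and -0.077 m and x of tin3_mid in the frame of tray_handle between -0.115 and 0.115 m and y of tin3_mid in the frame of tray_handle between -0.08 and 0.08 m and z of tin3_mid in the frame of tray_handle between -0.107 and -0.077 m and x of tin4_mid in the frame of tray_handle between -0.115 and 0.115 m and y of tin4_mid in the frame of tray_handle between -0.08 and 0.08 m and z of tin4_mid in the frame of tray_handle between -0.107 and -0.077 m and x of tamper_mid in the frame of tray_handle between -0.115 and 0.115 m and y of tamper_mid in the frame of tray_handle between -0.08 and 0.08 m and z of tamper_mid in the frame of tray_handle between -0.097 and -0.067 m and value of joint drawer below 0.004 m and height (world z) of tray_handle above 0.148 m), for 0.2 s.
At the end, for the whole second after the job is handed in: the tray rests flat on the mat, its middle within 40 mm of the mat's and its sides in line within 0.25 rad (either way round); every tin present and the tamper stand in it within 0.2 rad of upright; the drawer is within 4 mm of fully home (x of tin1_mid in the frame of tray_handle between -0.115 and 0.115 m and y of tin1_mid in the frame of tray_handle between -0.08 and 0.08 m and z of tin1_mid in the frame of tray_handle between -0.107 and -0.077 m and angle between each of tin1_mid, tin2_mid, tin3_mid, tin4_mid, tamper_mid's own z axis and vertical below 0.2 rad and x of tin2_mid in the frame of tray_handle between -0.115 and 0.115 m and y of tin2_mid in the frame of tray_handle between -0.08 and 0.08 m and z of tin2_mid in the frame of tray_handle between -0.107 and -0.077 m and x of tin3_mid in the frame of tray_handle between -0.115 and 0.115 m and y of tin3_mid in the frame of tray_handle between -0.08 and 0.08 m and z of tin3_mid in the frame of tray_handle between -0.107 and -0.077 m and x of tin4_mid in the frame of tray_handle between -0.115 and 0.115 m and y of tin4_mid in the frame of tray_handle between -0.08 and 0.08 m and z of tin4_mid in the frame of tray_handle between -0.107 and -0.077 m and x of tamper_mid in the frame of tray_handle between -0.115 and 0.115 m and y of tamper_mid in the frame of tray_handle between -0.08 and 0.08 m and z of tamper_mid in the frame of tray_handle between -0.097 and -0.067 m and value of joint drawer below 0.004 m and horizontal distance between tray_handle and mat_mid below 0.04 m and angle between the x axis of tray_handle and the x axis of mat_mid, either way round below 0.25 rad and height (world z) of tray_handle below 0.141 m and angle between tray_handle's own z axis and vertical below 0.05 rad and linear speed of tray below 0.02 m/s); the robot touches nothing.
It fails at once if the tray is tipped more than 0.26 rad (15 degrees) (angle between tray_handle's own z axis and vertical above 0.26 rad).
It fails at once if the tray is dropped or flung (faster than 0.9 m/s) (linear speed of tray above 0.9 m/s).
It fails at once if a bystander is moved more than 50 mm (distance of any of pitcher, cup, cupstack, syrup, brush from where it was at the start of the episode above 0.05 m).
Of tin1, tin2, tin3, tin4 only 2 to 4 are there at a start; the rules pass over those that are not, and their reading is None.
At some moment in a run one of tin1, tin2, tin3, tin4 may be knocked a few centimetres aside while the robot is not near it.
It also fails if it takes over 210 s, if anything falls off the work surface, if the arm or the gripper's body presses on something with over 40 N, if the wrist force passes 120 N, or if a joint passes its speed limit or range.

## Working session

There is one attempt and no reset: what is moved stays moved. The work goes in short steps, Python scripts to look and compute and a tool call to move; the robot and the scene stay as the last step left them, time stands still between calls to the robot, and variables do not carry over. Pictures are saved under pics/ and viewed, about 12 in all and at most 16, crops included, and the job is handed in when it is done.

Besides the shell and the picture viewer there is one more tool, called after "Emit:" as name(argument=value, ...) on one line, values as JSON. jog_arm: Moves the arm, as the interface text tells. Its arguments: {"type":"object","properties":{"deltas":{"type":"array"}},"required":["deltas"]}

```bash
ls; mkdir -p pics; python3 - <<'E'
from workcell import *
import cv2, json
o=get_obs(); print({k:(v if not hasattr(v,'__len__') else [round(float(x),3) for x in v]) for k,v in o.items()})
for n in ["top","side","wrist"]:
    m=camera_model(n); print(n,m)
    im=camera(n); cv2.imwrite(f"pics/{n}0.png",im[:,:,::-1])
    for t in ["tin1_mid","tamper_mid","tray","tray_handle","mat_mid","unit","drawer_front","pitcher","cup","cupstack","syrup","brush"]:
        try: print(n,t,[(round(d["conf"],2),[round(float(a)) for a in d["at"]],int(d["pixels"].sum())) for d in masks_of(t,n)])
        except Exception as e: print(n,t,e)
E
```

```text
pics
{'clock': 0.0, 'joint_pos': [1.315, 0.241, 0.004, 1.335, 0.0, 1.571], 'joint_vel': [-0.0, 0.0, -0.0, 0.0, 0.001, 0.001], 'tau': [0.001, -37.232, 25.241, 0.017, 0.0, 0.0], 'eef_pos': [0.126, 0.483, 0.23], 'tool_rot': [0.128, 0.992, -0.001, -0.0], 'ft_force': [-0.454, -0.23, -0.123], 'ft_torque': [-0.049, 0.006, 0.029], 'grip_width': 0.08549159657752001}
top {'fovy': 55.434325718173, 'cx': 323.00741015422267, 'cy': 242.64494281703432, 'pose': array([[ 9.22451518e-03, -9.82959792e-01,  1.83589095e-01,
         4.14475495e-01],
       [-9.99957381e-01, -8.99771962e-03,  2.06834415e-03,
         1.71138461e-02],
       [-3.81215938e-04, -1.83600350e-01, -9.83000898e-01,
         1.24995326e+00],
       [ 0.00000000e+00,  0.00000000e+00,  0.00000000e+00,
         1.00000000e+00]])}
top tin1_mid [(0.93, [366, 268], 345)]
top tamper_mid [(0.94, [346, 218], 389)]
top tray [(0.87, [187, 321], 7640)]
top tray_handle [(0.78, [189, 321], 7491)]
top mat_mid [(0.57, [458, 323], 12174)]
top unit [(0.88, [328, 228], 14075)]
top drawer_front [(0.6, [330, 286], 5596)]
top pitcher [(0.69, [294, 183
[... 1287 characters left out ...]
   [ 9.99999799e-01, -6.28811257e-04, -8.00661260e-05,
        -1.19924621e-03],
       [-1.19845094e-04, -3.11580741e-01,  9.50219673e-01,
        -1.43080711e-01],
       [ 0.00000000e+00,  0.00000000e+00,  0.00000000e+00,
         1.00000000e+00]])}
wrist tin1_mid []
wrist tamper_mid []
wrist tray [(0.83, [290, 390], 9664)]
wrist tray_handle [(0.82, [287, 389], 9566), (0.46, [12, 449], 1642)]
wrist mat_mid [(0.91, [12, 448], 1705)]
wrist unit [(0.97, [143, 466], 1080)]
wrist drawer_front [(0.73, [146, 473], 1163), (0.33, [143, 469], 1141)]
wrist pitcher [(0.62, [144, 467], 1113), (0.37, [290, 389], 9517)]
wrist cup [(0.55, [148, 468], 1136)]
wrist cupstack []
wrist syrup []
wrist brush []
```

```bash
python3 - <<'E'
import cv2
a=cv2.imread("pics/top0.png")
cv2.imwrite("pics/top0b.png",cv2.resize(a[130:430,100:540],None,fx=1.8,fy=1.8,interpolation=cv2.INTER_CUBIC))
E
```

```text
(no output)
```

View pics/top0b.png

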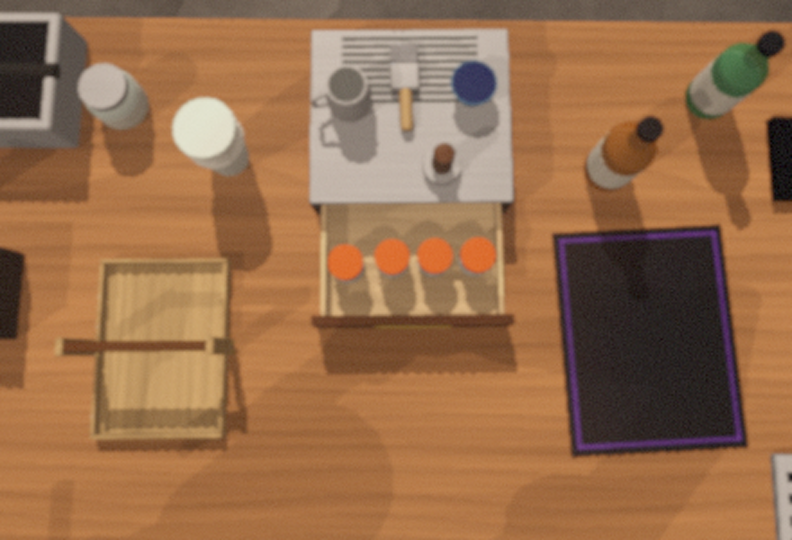

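View pics/side0.png

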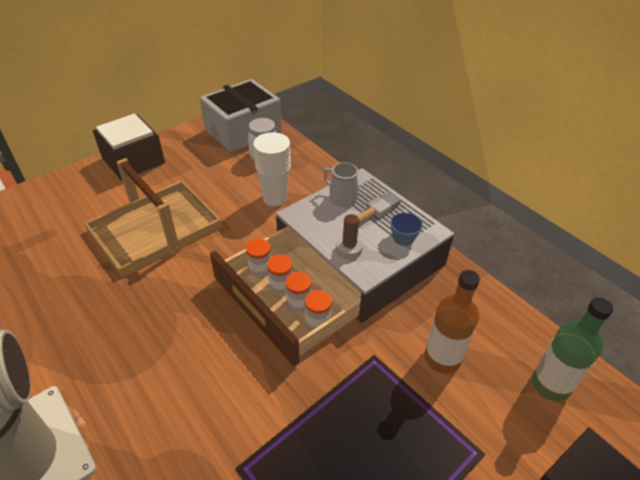

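The pictures show four tins in a row (crop of the top view: 346,262; 392,256; 435,255; 478,254). The tray is on the left with its handle along world y, the mat is on the right, and the tamper is at crop (443,160). Next I measure positions.

```bash
cat > h.py <<'E'
from workcell import *
import numpy as np, cv2
from scipy.spatial.transform import Rotation as R
def ray(name,uv,o=None):
    m=camera_model(name); f=240/np.tan(np.radians(m["fovy"]/2))
    uv=np.atleast_2d(np.array(uv,float)); d=(uv-[m["cx"],m["cy"]])/f
    if name=="wrist":
        T=np.eye(4); T[:3,:3]=R.from_quat(o["tool_rot"]).as_matrix(); T[:3,3]=o["eef_pos"]; T=T@m["T_tool_cam"]
        r=np.linalg.norm(d,axis=1)[:,None]; v=np.hstack([d*np.sin(r)/np.maximum(r,1e-9),np.cos(r)])
    else:
        T=m["pose"]; v=np.hstack([d,np.ones((len(d),1))])
    return T[:3,3], v@T[:3,:3].T
def at_z(name,uv,z,o=None):
    c,v=ray(name,uv,o); return c+v*((z-c[2])/v[:,2:])
def orange(im):
    h=cv2.cvtColor(im,cv2.COLOR_RGB2HSV); return cv2.inRange(h,(3,200,170),(14,255,255))
def lids(im,amin=60):
    m=cv2.morphologyEx(orange(im),cv2.MORPH_OPEN,np.ones((3,3)))
    n,l,s,c=cv2.connectedComponentsWithStats(m); return [(c[i],s[i,4]) for i in range(1,n) if s[i,4]>amin]
def rect(pts):
    (c,s,a)=cv2.minAreaRect((np.array(pts)[:,:2]*1000).astype(np.float32)); return np.round(c,1),np.round(s,1),round(a,2)
E
python3 - <<'E'
from h import *
for n in ["top","side"]:
    im=camera(n)
    for c,s in lids(im): print(n,c.round(1),s,at_z(n,c,.085 if n=="top" else .081)[0].round(4))
camera("top")
for t,z in [("mat_mid",.004),("tray",.026),("pitcher",.18),("cup",.145),("cupstack",.17),("tamper_mid",.19)]:
    r=masks_of(t,"top")
    if not r: print(t,"none"); continue
    p=r[0]["pixels"]; ys,xs=np.nonzero(p); P=at_z("top",np.c_[xs,ys],z); print(t,rect(P),P.mean(0).round(3))
crop=lambda a:np.array(a)/1.8+[100,130]
C=at_z("top",crop([(101,260),(229,260),(225,438),(94,438)]),.026); print("tray rim",C.round(3),rect(C))
C=at_z("top",crop([(57,347),(230,346)]),.143); print("bar ends",C.round(3))
C=at_z("top",crop([(555,236),(718,228),(745,445),(575,454)]),.004); print("mat",C.round(3),rect(C))
C=at_z("top",crop([(311,30),(508,30),(512,202),(311,203)]),.1); print("unit",C.round(3),rect(C))
C=at_z("top",crop([(313,318),(513,318)]),.086); print("front top",C.round(3))
# tamper brown top
print("tamper top",at_z("top",crop([(444,152)]),.19))
a=camera("top"); cv2.imwrite("pics/tampt.png",a[:,:,::-1])
t=a[185:245,310:380]; cv2.imwrite("pics/tam.png",cv2.resize(t[:,:,::-1],None,fx=8,fy=8,interpolation=cv2.INTER_CUBIC))
E
```

```text
side [257.7 247. ] 314 [0.5453 0.1032 0.081 ]
side [279.4 263.7] 341 [0.5539 0.0362 0.081 ]
side [298.  281.4] 373 [ 0.5557 -0.025   0.081 ]
side [317.9 300.5] 405 [ 0.557 -0.087  0.081]
mat_mid (array([ 446.9, -350.9]), array([329.8, 264.4]), 3.54) [ 0.443 -0.351  0.004]
tray (array([425.1, 394.4]), array([257.4, 262.2]), 0.53) [0.423 0.373 0.026]
pitcher (array([764.9,  93.5]), array([69.9, 74.4]), 57.71) [0.765 0.094 0.18 ]
cup (array([794.8, -80.2]), array([65.3, 65.7]), 27.8) [ 0.794 -0.08   0.145]
cupstack (array([703.1, 277.3]), array([121.9,  81. ]), 37.78) [0.706 0.278 0.17 ]
tamper_mid (array([664.9, -34.4]), array([51.2, 56.6]), 44.71) [ 0.665 -0.033  0.19 ]
tray rim [[0.552 0.468 0.026]
 [0.554 0.277 0.026]
 [0.297 0.27  0.026]
 [0.295 0.458 0.026]] (array([424.3, 369.1]), array([260.1, 191.4]), 1.45)
bar ends [[0.422 0.474 0.143]
 [0.426 0.245 0.143]]
mat [[ 0.598 -0.216  0.004]
 [ 0.612 -0.466  0.004]
 [ 0.292 -0.486  0.004]
 [ 0.277 -0.237  0.004]] (array([ 444.7, -350.6]), array([321.8, 250.5]), 3.52)
unit [[ 0.888  0.156  0.1  ]
 [ 0.891 -0.136  0.1  ]
 [ 0.632 -0.138  0.1  ]
 [ 0.628  0.148  0.1  ]] (array([759.3,   8.8]), array([260.6, 291.7]), 0.52)
front top [[ 0.466  0.142  0.086]
 [ 0.469 -0.139  0.086]]
tamper top [[ 0.68145813 -0.03651991  0.19      ]]
```

```bash
python3 - <<'E'
from h import *
import h
im=cv2.imread("pics/tampt.png")[:,:,::-1]; hs=cv2.cvtColor(im,cv2.COLOR_RGB2HSV)
print(hs[272,292],hs[218,346],hs[214,346])
m=cv2.inRange(hs,(2,190,190),(14,255,255)); cv2.imwrite("pics/m.png",m)
n,l,s,c=cv2.connectedComponentsWithStats(m)
for i in range(1,n):
    if s[i,4]>40: print(c[i].round(1),s[i],at_z("top",c[i],.085)[0].round(4))
E
```

```text
[ 11 202 221] [ 10 141 119] [ 10 139 125]
[341.4 271.6] [333 263  18  18 239] [ 0.5569 -0.0282  0.085 ]
[365.4 271.2] [357 263  18  18 247] [ 0.5585 -0.0898  0.085 ]
[317.4 272.2] [309 264  17  18 234] [0.5548 0.0332 0.085 ]
[291.3 275.3] [283 267  18  18 247] [0.5461 0.1    0.085 ]
```

View pics/tam.png

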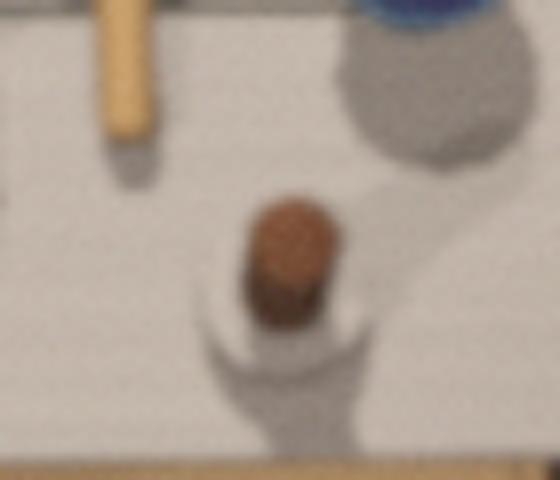

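Positions found: tins at (0.546,0.100), (0.555,0.033), (0.557,-0.028) and (0.5585,-0.090), and the tamper at about (0.679,-0.036). The tray is centred at (0.424,0.369) with about 1.5° yaw. The mat is at (0.445,-0.351) with about 3.5° yaw. Next I turn the tool so the jaws open along world x.

Emit:
jog_arm(deltas=[[[0,0,-10,0,0,8.4,85],[0,0,-10,0,0,8.4,85],[0,0,0,0,0,8.4,85],[0,0,0,0,0,8.4,85],[0,0,0,0,0,8.4,85]]])

```text
clock: 2.95
eef_pos: [0.1265, 0.4836, 0.252]
tool_rot: [0.483, 0.876, -0.0, 0.0]
ft_force: [-0.5, 0.4, -0.3]
grip_width: 0.0848
```

Emit:
jog_arm(deltas=[[[0,0,0,0,0,8.4,85],[0,0,0,0,0,8.4,85],[0,0,0,0,0,8.4,85],[0,0,0,0,0,8.4,85],[0,0,0,0,0,0,85]]])

```text
clock: 3.45
eef_pos: [0.1265, 0.4837, 0.2521]
tool_rot: [0.72, 0.694, -0.0, 0.0]
ft_force: [-0.2, -0.2, -0.6]
grip_width: 0.0849
```

Emit:
jog_arm(deltas=[[[-20,30,-8,0,0,-3,85],[-26,39,-8,0,0,0,85],[-26,39,-8,0,0,0,85],[-26,39,-8,0,0,0,85],[-26,39,-8,0,0,0,85]]])

```text
clock: 3.95
eef_pos: [0.3157, 0.3626, 0.2917]
tool_rot: [0.69, 0.724, -0.001, -0.0]
ft_force: [0.2, 1.1, -0.2]
grip_width: 0.0849
```

Emit:
jog_arm(deltas=[[[-26,39,0,0,0,0,85],[-26,39,0,0,0,0,85],[-5,10,0,0,0,0,85],[0,0,0,0,0,0,85],[0,0,0,0,0,0,85]]])

```text
clock: 4.45
eef_pos: [0.4143, 0.3048, 0.293]
tool_rot: [0.688, 0.726, 0.001, -0.0]
ft_force: [0.7, -0.0, 0.1]
grip_width: 0.0851
```

```bash
python3 - <<'E'
from h import *
o=get_obs(); print(o["eef_pos"],o["tool_rot"],o["joint_pos"])
im=camera("wrist"); cv2.imwrite("pics/w1.png",im[:,:,::-1])
E
```

```text
[0.41428076 0.3048235  0.29299586] [ 6.87793576e-01  7.25905579e-01  1.04209885e-03 -3.24125143e-05] [6.34088555e-01 2.51113606e-01 1.77946925e-01 1.49558997e+00
 4.33366489e-04 2.15098026e+00]
```

View pics/w1.png

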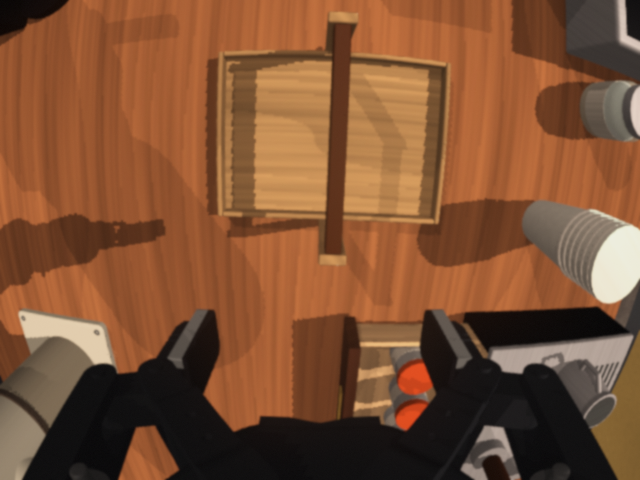

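The tray rim corners are near (219,53), (450,63), (439,222) and (218,215), and the bar runs from (342,20) to (333,258).

```bash
python3 - <<'E'
from h import *
o=dict(eef_pos=[0.41428076,0.3048235,0.29299586],tool_rot=[6.87793576e-01,7.25905579e-01,1.04209885e-03,-3.24125143e-05])
C=at_z("wrist",[(219,52),(450,62),(440,223),(217,216)],.026,o); print(C.round(3),rect(C),C.mean(0))
print(at_z("wrist",[(342,22),(333,256)],.143,o).round(4))
im=cv2.imread("pics/w1.png")[:,:,::-1]
m=cv2.inRange(cv2.cvtColor(im,cv2.COLOR_RGB2HSV),(2,190,170),(14,255,255))
n,l,s,c=cv2.connectedComponentsWithStats(m)
for i in range(1,n):
    if s[i,4]>150: print(c[i].round(1),s[i],at_z("wrist",c[i],.085,o)[0].round(4))
E
```

```text
[[0.296 0.464 0.026]
 [0.553 0.47  0.026]
 [0.559 0.281 0.026]
 [0.297 0.275 0.026]] (array([426.3, 372.4]), array([262.3, 188.6]), 1.25) [0.42635093 0.37241306 0.026     ]
[[0.4239 0.4676 0.143 ]
 [0.428  0.2761 0.143 ]]
[414.6 379.3] [399 363  33  31 759] [0.543  0.0984 0.085 ]
[408.9 415. ] [396 404  30  25 426] [0.5475 0.0359 0.085 ]
```

```bash
cat >> h.py <<'E'
def go(x,y,z,ang=None):
    "tool deltas in mm and the yaw turn in deg to a world target, tool x at world angle ang"
    o=get_obs(); M=R.from_quat(o["tool_rot"]).as_matrix(); d=M.T@(np.array([x,y,z])-o["eef_pos"])*1000
    a=np.degrees(np.arctan2(M[1,0],M[0,0])); print("d",d.round(1),"yaw",a.round(2),"rz",None if ang is None else round(a-ang,2),
     "tilt",M[:2,2].round(4),"tcp",o["eef_pos"].round(4),"grip",round(o["grip_width"],4),"F",o["ft_force"].round(1),"t",round(o["clock"],2))
E
```

Emit:
jog_arm(deltas=[[[-30,18,0,0,0,1.5,85],[-42,24,0,0,0,0,85],[-42,24,5,0,0,0,85],[-42,24,10,0,0,0,85],[-30,18,15,0,0,0,85]]])

```text
clock: 5.0
eef_pos: [0.5268, 0.1315, 0.2649]
tool_rot: [0.686, 0.728, 0.004, -0.0]
ft_force: [0.7, 0.6, -0.3]
grip_width: 0.0851
```

Emit:
jog_arm(deltas=[[[0,0,20,0,0,0,85],[0,0,20,0,0,0,85],[0,0,20,0,0,0,85],[0,0,10,0,0,0,85],[0,0,0,0,0,0,85]]])

```text
clock: 5.5
eef_pos: [0.5245, 0.1347, 0.1911]
tool_rot: [0.683, 0.73, 0.003, -0.001]
ft_force: [0.4, -0.2, 0.0]
grip_width: 0.0847
```

```bash
python3 - <<'E'
from h import *
go(.5445,.0995,.046,91.3)
o=get_obs();im=camera("wrist"); cv2.imwrite("pics/w2.png",im[:,:,::-1])
m=cv2.inRange(cv2.cvtColor(im,cv2.COLOR_RGB2HSV),(2,190,170),(14,255,255))
n,l,s,c=cv2.connectedComponentsWithStats(m)
for i in range(1,n):
    if s[i,4]>150: print(c[i].round(1),s[i],at_z("wrist",c[i],.085,o)[0].round(4))
E
```

```text
d [-37.3  17.1 145. ] yaw 93.82 rz 2.52 tilt [0.0027 0.0064] tcp [0.5245 0.1347 0.1911] grip 0.0847 F [ 0.4 -0.2  0. ] t 5.5
[345.3 285.8] [ 312  256   67   61 3226] [0.5469 0.0998 0.085 ]
[347.8 358.8] [ 317  335   62   49 2321] [0.5554 0.0339 0.085 ]
[341.5 407.2] [ 315  394   55   28 1139] [ 0.5556 -0.021   0.085 ]
```

View pics/w2.png

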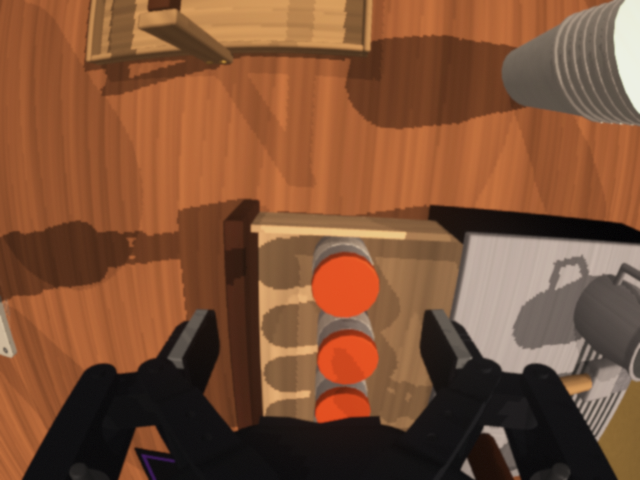

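Emit:
jog_arm(deltas=[[[-20,9,10,0,0,2,66],[-17,9,15,0,0,0,66],[0,0,15,0,0,0,66],[0,0,5,0,0,0,66],[0,0,0,0,0,0,66]]])

```text
clock: 6.05
eef_pos: [0.5488, 0.103, 0.153]
tool_rot: [0.693, 0.721, 0.009, 0.002]
ft_force: [-0.4, 0.3, -0.2]
grip_width: 0.0658
```

```bash
python3 - <<'E'
from h import *
go(.5455,.0995,.046,91.3)
E
```

```text
d [ -4.4  -5.2 106.8] yaw 92.24 rz 0.94 tilt [0.0158 0.0097] tcp [0.5488 0.103  0.153 ] grip 0.0658 F [-0.4  0.3 -0.2] t 6.05
```

```bash
cat >> h.py <<'E'
def go(x,y,z,ang=91.3):
    o=get_obs(); M=R.from_quat(o["tool_rot"]).as_matrix(); d=M.T@(np.array([x,y,z])-o["eef_pos"])*1000
    c,s=np.cos(np.radians(ang)),np.sin(np.radians(ang)); D=np.array([[c,s,0],[s,-c,0],[0,0,-1]])
    r=np.degrees(R.from_matrix(M.T@D).as_rotvec())
    print("d",d.round(1),"rot",r.round(2),"tcp",o["eef_pos"].round(4),"grip",round(o["grip_width"],4),"F",o["ft_force"].round(1),"t",round(o["clock"],2))
E
python3 -c "
from h import *
go(.5455,.0995,.046)"
```

```text
d [ -4.4  -5.2 106.8] rot [ 0.92 -0.53  0.94] tcp [0.5488 0.103  0.153 ] grip 0.0658 F [-0.4  0.3 -0.2] t 6.05
```

Emit:
jog_arm(deltas=[[[-4,-4,5,0.9,-0.5,0.8,66],[0,0,20,0,0,0,66],[0,0,20,0,0,0,66],[0,0,10,0,0,0,66],[0,0,0,0,0,0,66]]])

```text
clock: 6.55
eef_pos: [0.5474, 0.1008, 0.1015]
tool_rot: [0.698, 0.716, 0.003, 0.002]
ft_force: [-0.5, -0.5, -1.0]
grip_width: 0.0656
```

```bash
python3 -c "
from h import *
go(.5455,.0995,.046)"
```

```text
d [-1.3 -2.3 55.5] rot [ 0.4  -0.01  0.19] tcp [0.5474 0.1008 0.1015] grip 0.0656 F [-0.5 -0.5 -1. ] t 6.55
```

Emit:
jog_arm(deltas=[[[-1,-2,15,0.4,0,0,66],[0,0,20,0,0,0,66],[0,0,18,0,0,0,66],[0,0,6,0,0,0,66],[0,0,0,0,0,0,66]]])

```text
clock: 7.05
eef_pos: [0.5477, 0.1003, 0.0424]
tool_rot: [0.698, 0.716, 0.002, 0.001]
ft_force: [-0.5, 0.5, 0.0]
grip_width: 0.0658
```

```bash
python3 -c "
from h import *
go(.5455,.0995,.044)"
```

```text
d [-0.7 -2.2 -1.6] rot [ 0.24 -0.03  0.2 ] tcp [0.5477 0.1003 0.0424] grip 0.0658 F [-0.5  0.5  0. ] t 7.05
```

Close on tin a, then lift straight up.

Emit:
jog_arm(deltas=[[[0,-2,0,0,0,0,40],[0,0,0,0,0,0,40],[0,0,0,0,0,0,40],[0,0,0,0,0,0,40],[0,0,0,0,0,0,40]]])

```text
clock: 7.55
eef_pos: [0.5474, 0.1005, 0.0452]
tool_rot: [0.698, 0.716, 0.003, 0.003]
ft_force: [-0.8, 0.3, -1.6]
grip_width: 0.0489
```

Emit:
jog_arm(deltas=[[[0,0,-10,0,0,0,40],[0,0,-25,0,0,0,40],[0,0,-35,0,0,0,40],[0,0,-40,0,0,0,40],[0,0,-25,0,0,0,40]]])

```text
clock: 8.05
eef_pos: [0.5426, 0.0996, 0.1824]
tool_rot: [0.698, 0.716, -0.001, -0.001]
ft_force: [0.4, -0.3, -1.4]
grip_width: 0.0491
```

```bash
python3 -c "
from h import *
go(.5,.43,.2)"
```

```text
d [331.4 -34.  -17.7] rot [-0.12  0.03  0.2 ] tcp [0.5426 0.0996 0.1824] grip 0.0491 F [ 0.4 -0.3 -1.4] t 8.05
```

Emit:
jog_arm(deltas=[[[20,-2,-8,0,0,0,40],[40,-5,0,0,0,0,40],[48,-5,0,0,0,0,40],[48,-5,0,0,0,0,40],[48,-5,0,0,0,0,40]]])

```text
clock: 8.55
eef_pos: [0.5213, 0.3034, 0.2034]
tool_rot: [0.703, 0.711, 0.007, 0.005]
ft_force: [1.1, 0.3, -0.9]
grip_width: 0.0487
```

Emit:
jog_arm(deltas=[[[48,-5,0,0,0,0,40],[40,-5,0,0,0,0,40],[20,0,0,0,0,0,40],[10,0,0,0,0,0,40],[0,0,0,0,0,0,40]]])

```text
clock: 9.05
eef_pos: [0.506, 0.4329, 0.2069]
tool_rot: [0.7, 0.714, 0.009, 0.004]
ft_force: [0.0, -0.1, -0.3]
grip_width: 0.049
```

```bash
python3 -c "
from h import *
go(.4997,.4325,.037)"
```

```text
d [ -1.3  -9.6 169.7] rot [ 1.1  -0.35 -0.11] tcp [0.506  0.4329 0.2069] grip 0.049 F [ 0.  -0.1 -0.3] t 9.05
```

Emit:
jog_arm(deltas=[[[0,-6,10,1.1,-0.3,0,40],[0,0,30,0,0,0,40],[0,0,35,0,0,0,40],[0,0,30,0,0,0,40],[0,0,10,0,0,0,40]]])

```text
clock: 9.55
eef_pos: [0.5021, 0.4261, 0.0909]
tool_rot: [0.703, 0.711, 0.0, -0.0]
ft_force: [-1.1, -0.5, -0.9]
grip_width: 0.049
```

```bash
python3 -c "
from h import *
go(.4997,.4325,.037)"
```

```text
d [ 6.4 -2.4 53.9] rot [-0.   -0.06 -0.6 ] tcp [0.5021 0.4261 0.0909] grip 0.049 F [-1.1 -0.5 -0.9] t 9.55
```

Emit:
jog_arm(deltas=[[[6,-2,15,0,0,-0.5,40],[0,0,20,0,0,0,40],[0,0,10,0,0,0,40],[0,0,4,0,0,0,40],[0,0,0,0,0,0,40]]])

```text
clock: 10.05
eef_pos: [0.5011, 0.4298, 0.0404]
tool_rot: [0.701, 0.713, -0.0, -0.001]
ft_force: [-0.9, 0.2, -1.5]
grip_width: 0.0491
```

```bash
python3 -c "
from h import *
go(.4997,.4325,.037)"
```

```text
d [ 2.7 -1.4  3.4] rot [-0.07 -0.05 -0.31] tcp [0.5011 0.4298 0.0404] grip 0.0491 F [-0.9  0.2 -1.5] t 10.05
```

Emit:
jog_arm(deltas=[[[2,-1,3,0,0,0,40],[0,0,1,0,0,0,40],[0,0,0,0,0,0,40],[0,0,0,0,0,0,62],[0,0,0,0,0,0,62]]])

```text
clock: 10.55
eef_pos: [0.5022, 0.4343, 0.0407]
tool_rot: [0.701, 0.713, 0.004, -0.001]
ft_force: [-0.8, 0.1, -0.2]
grip_width: 0.0619
```

Emit:
jog_arm(deltas=[[[0,0,-5,0,0,0,62],[0,0,-20,0,0,0,62],[0,0,-35,0,0,0,62],[0,0,-45,0,0,0,62],[0,0,-45,0,0,0,66]]])

```text
clock: 11.05
eef_pos: [0.4978, 0.4302, 0.1881]
tool_rot: [0.701, 0.713, -0.004, -0.001]
ft_force: [1.1, 1.0, 0.8]
grip_width: 0.066
```

```bash
cat >> h.py <<'E'
def tins(name="top",save=None):
    im=camera(name)
    if save: cv2.imwrite(save,im[:,:,::-1])
    m=cv2.inRange(cv2.cvtColor(im,cv2.COLOR_RGB2HSV),(2,185,120),(14,255,255))
    n,l,s,c=cv2.connectedComponentsWithStats(m)
    for i in range(1,n):
        if s[i,4]>100: print(c[i].round(1),s[i,2:],"drawer",at_z(name,c[i],.085)[0].round(4),"tray",at_z(name,c[i],.076)[0].round(4))
E
python3 -c "
from h import *
go(.555,.0335,.15); tins('top','pics/t1.png'); tins('side')"
```

```text
d [-397.4   50.4   39.4] rot [-0.46  0.26 -0.28] tcp [0.4978 0.4302 0.1881] grip 0.066 F [1.1 1.  0.8] t 11.05
[341.2 271.6] [ 18  18 256] drawer [ 0.557  -0.0278  0.085 ] tray [ 0.5581 -0.0282  0.076 ]
[365.3 271.2] [ 19  18 261] drawer [ 0.5584 -0.0895  0.085 ] tray [ 0.5595 -0.0903  0.076 ]
[317.6 272.1] [ 18  18 245] drawer [0.555  0.0328 0.085 ] tray [0.5561 0.0329 0.076 ]
[161.5 291.8] [ 20  19 292] drawer [0.501  0.4292 0.085 ] tray [0.5017 0.4323 0.076 ]
[166.4 180.1] [ 22  16 276] drawer [0.4943 0.4191 0.085 ] tray [0.4981 0.4304 0.076 ]
[279.4 264.4] [ 24  20 396] drawer [0.5507 0.0316 0.085 ] tray [0.5552 0.0385 0.076 ]
[298.  282.1] [ 25  22 427] drawer [ 0.5526 -0.0293  0.085 ] tray [ 0.557  -0.0232  0.076 ]
[317.8 301.2] [ 27  23 467] drawer [ 0.5541 -0.0907  0.085 ] tray [ 0.5585 -0.0852  0.076 ]
[473.6 311.6] [ 10  23 135] drawer [ 0.7708 -0.29    0.085 ] tray [ 0.7777 -0.2868  0.076 ]
```

Emit:
jog_arm(deltas=[[[-20,3,-10,-0.4,0.2,0,66],[-45,5,0,0,0,0,66],[-48,6,0,0,0,0,66],[-48,6,0,0,0,0,66],[-48,6,0,0,0,0,66]]])

```text
clock: 11.65
eef_pos: [0.5329, 0.2271, 0.2077]
tool_rot: [0.696, 0.718, 0.014, 0.001]
ft_force: [0.3, -0.6, -0.3]
grip_width: 0.0658
```

Emit:
jog_arm(deltas=[[[-48,6,0,0,0,0,66],[-48,6,0,0,0,0,66],[-45,6,0,0,0,0,66],[-30,4,0,0,0,0,66],[-10,2,0,0,0,0,66]]])

```text
clock: 12.15
eef_pos: [0.5629, 0.0348, 0.2073]
tool_rot: [0.698, 0.716, 0.015, 0.004]
ft_force: [-1.5, 0.8, -0.0]
grip_width: 0.0662
```

```bash
python3 -c "
from h import *
go(.556,.033,.044)"
```

```text
d [ -4.3 -11.3 163. ] rot [ 1.54 -0.93  0.12] tcp [0.5629 0.0348 0.2073] grip 0.0662 F [-1.5  0.8 -0. ] t 12.15
```

Emit:
jog_arm(deltas=[[[-2,-7,10,1.5,-0.9,0,66],[0,0,25,0,0,0,66],[0,0,25,0,0,0,66],[0,0,20,0,0,0,66],[0,0,5,0,0,0,66]]])

```text
clock: 12.65
eef_pos: [0.555, 0.0362, 0.1191]
tool_rot: [0.698, 0.717, -0.001, -0.001]
ft_force: [-0.5, 0.4, 0.7]
grip_width: 0.066
```

```bash
python3 -c "
from h import *
go(.556,.033,.044)"
```

```text
d [-3.2  1.  75.1] rot [-0.1   0.    0.24] tcp [0.555  0.0362 0.1191] grip 0.066 F [-0.5  0.4  0.7] t 12.65
```

Emit:
jog_arm(deltas=[[[-3,1,20,0,0,0,66],[0,0,25,0,0,0,66],[0,0,20,0,0,0,66],[0,0,8,0,0,0,66],[0,0,0,0,0,0,66]]])

```text
clock: 13.15
eef_pos: [0.555, 0.0402, 0.0439]
tool_rot: [0.694, 0.72, -0.002, -0.002]
ft_force: [-0.4, -0.6, -0.4]
grip_width: 0.066
```

```bash
python3 -c "
from h import *
go(.556,.033,.044); tins()"
```

```text
d [-7.3  0.7 -0.1] rot [-0.26 -0.01  0.81] tcp [0.555  0.0402 0.0439] grip 0.066 F [-0.4 -0.6 -0.4] t 13.15
[365.4 271.3] [ 18  18 250] drawer [ 0.5583 -0.0899  0.085 ] tray [ 0.5594 -0.0907  0.076 ]
[344.3 271.4] [ 10  17 131] drawer [ 0.5576 -0.0357  0.085 ] tray [ 0.5587 -0.0361  0.076 ]
[161.6 291.9] [ 20  20 297] drawer [0.5009 0.429  0.085 ] tray [0.5015 0.4322 0.076 ]
```

Emit:
jog_arm(deltas=[[[-6,0,0,0,0,0.5,66],[0,0,0,0,0,0,66],[0,0,0,0,0,0,66]]])

```text
clock: 13.5
eef_pos: [0.558, 0.0344, 0.0478]
tool_rot: [0.697, 0.717, 0.001, 0.0]
ft_force: [-0.8, 0.8, -0.6]
grip_width: 0.0659
```

Emit:
jog_arm(deltas=[[[0,0,0,0,0,0,40],[0,0,0,0,0,0,40],[0,0,0,0,0,0,40],[0,0,0,0,0,0,40]]])

```text
clock: 13.9
eef_pos: [0.5592, 0.0341, 0.0498]
tool_rot: [0.697, 0.717, 0.002, 0.002]
ft_force: [0.9, -0.3, 0.3]
grip_width: 0.0484
```

```bash
python3 -c "
from h import *
go(.556,.033,.044)"
```

```text
d [-1.  -3.3  5.8] rot [ 0.29 -0.03  0.26] tcp [0.5592 0.0341 0.0498] grip 0.0484 F [ 0.9 -0.3  0.3] t 13.9
```

Emit:
jog_arm(deltas=[[[0,0,-10,0,0,0,40],[0,0,-25,0,0,0,40],[0,0,-35,0,0,0,40],[0,0,-40,0,0,0,40],[15,-2,-25,0,0,0,40]]])

```text
clock: 14.4
eef_pos: [0.552, 0.0476, 0.1854]
tool_rot: [0.698, 0.716, -0.003, -0.003]
ft_force: [0.7, 0.3, -0.4]
grip_width: 0.0488
```

Emit:
jog_arm(deltas=[[[30,-5,-8,0,0,0,40],[45,-7,0,0,0,0,40],[48,-8,0,0,0,0,40],[48,-8,0,0,0,0,40],[48,-8,0,0,0,0,40]]])

```text
clock: 14.9
eef_pos: [0.5154, 0.2681, 0.2045]
tool_rot: [0.703, 0.711, 0.003, 0.002]
ft_force: [0.8, -0.0, -0.7]
grip_width: 0.0489
```

Emit:
jog_arm(deltas=[[[45,-8,0,0,0,0,40],[35,-6,0,0,0,0,40],[15,-3,0,0,0,0,40],[5,0,0,0,0,0,40],[0,0,0,0,0,0,40]]])

```text
clock: 15.4
eef_pos: [0.4931, 0.3775, 0.2066]
tool_rot: [0.699, 0.715, 0.004, 0.002]
ft_force: [-0.2, 0.4, 0.2]
grip_width: 0.0488
```

```bash
python3 -c "
from h import *
go(.501,.3745,.041)"
```

```text
d [ -3.6   6.2 165.6] rot [ 0.54 -0.16 -0.06] tcp [0.4931 0.3775 0.2066] grip 0.0488 F [-0.2  0.4  0.2] t 15.4
```

Emit:
jog_arm(deltas=[[[-3,7,10,0.5,-0.1,0,40],[0,0,30,0,0,0,40],[0,0,35,0,0,0,40],[0,0,30,0,0,0,40],[0,0,10,0,0,0,40]]])

```text
clock: 15.9
eef_pos: [0.5078, 0.3658, 0.0899]
tool_rot: [0.704, 0.71, 0.002, 0.001]
ft_force: [-0.9, -0.3, -0.9]
grip_width: 0.0488
```

```bash
python3 -c "
from h import *
go(.501,.3745,.041)"
```

```text
d [ 8.7 -7.  48.9] rot [ 0.31 -0.07 -0.77] tcp [0.5078 0.3658 0.0899] grip 0.0488 F [-0.9 -0.3 -0.9] t 15.9
```

Emit:
jog_arm(deltas=[[[8,-6,10,0.3,0,-0.7,40],[0,0,15,0,0,0,40],[0,0,12,0,0,0,40],[0,0,5,0,0,0,40],[0,0,0,0,0,0,40]]])

```text
clock: 16.4
eef_pos: [0.5039, 0.3713, 0.0463]
tool_rot: [0.701, 0.713, 0.0, -0.001]
ft_force: [0.6, -1.0, -0.8]
grip_width: 0.0487
```

```bash
python3 -c "
from h import *
go(.501,.3745,.041)"
```

```text
d [ 3.3 -2.8  5.3] rot [-0.05 -0.07 -0.34] tcp [0.5039 0.3713 0.0463] grip 0.0487 F [ 0.6 -1.  -0.8] t 16.4
```

Emit:
jog_arm(deltas=[[[3,-3,3,0,0,0,40],[0,0,3,0,0,0,40],[0,0,0,0,0,0,40],[0,0,0,0,0,0,62],[0,0,0,0,0,0,62]]])

```text
clock: 16.9
eef_pos: [0.5022, 0.3765, 0.0433]
tool_rot: [0.701, 0.713, 0.003, -0.0]
ft_force: [-0.4, 0.3, 0.0]
grip_width: 0.062
```

Emit:
jog_arm(deltas=[[[0,0,-5,0,0,0,62],[0,0,-20,0,0,0,62],[0,0,-35,0,0,0,62],[0,0,-45,0,0,0,62],[0,0,-45,0,0,0,66]]])

```text
clock: 17.4
eef_pos: [0.4978, 0.3726, 0.1912]
tool_rot: [0.701, 0.713, -0.005, -0.002]
ft_force: [1.0, 1.5, -0.3]
grip_width: 0.066
```

```bash
python3 -c "
from h import *
go(.557,-.028,.2); tins('top','pics/t2.png')"
```

```text
d [-401.7   52.1   -7.4] rot [-0.53  0.26 -0.29] tcp [0.4978 0.3726 0.1912] grip 0.066 F [ 1.   1.5 -0.3] t 17.4
[341.4 271.5] [ 18  18 252] drawer [ 0.5571 -0.0282  0.085 ] tray [ 0.5582 -0.0286  0.076 ]
[365.2 271.2] [ 19  19 260] drawer [ 0.5587 -0.0894  0.085 ] tray [ 0.5598 -0.0902  0.076 ]
[184.3 292.2] [ 20  19 279] drawer [0.5007 0.3712 0.085 ] tray [0.5014 0.374  0.076 ]
```

Emit:
jog_arm(deltas=[[[-20,3,-10,-0.4,0.2,0,66],[-45,5,0,0,0,0,66],[-48,6,0,0,0,0,66],[-48,6,0,0,0,0,66],[-48,6,0,0,0,0,66]]])

```text
clock: 17.95
eef_pos: [0.5351, 0.1695, 0.2177]
tool_rot: [0.696, 0.718, 0.016, 0.003]
ft_force: [1.0, -0.5, 0.6]
grip_width: 0.0657
```

Emit:
jog_arm(deltas=[[[-48,6,0,0,0,0,66],[-48,6,0,0,0,0,66],[-45,5,0,0,0,0,66],[-35,2,0,0,0,0,66],[-12,0,0,0,0,0,66]]])

```text
clock: 18.45
eef_pos: [0.5611, -0.0299, 0.2184]
tool_rot: [0.698, 0.716, 0.019, 0.006]
ft_force: [-0.7, 0.6, 0.0]
grip_width: 0.0663
```

```bash
python3 -c "
from h import *
go(.557,-.028,.044); tins('top')"
```

```text
d [ -0.9 -10.2 174.2] rot [ 2.04 -0.98  0.13] tcp [ 0.5611 -0.0299  0.2184] grip 0.0663 F [-0.7  0.6  0. ] t 18.45
[161.5 291.9] [ 20  20 296] drawer [0.5009 0.4291 0.085 ] tray [0.5016 0.4323 0.076 ]
[184.2 292.2] [ 20  20 289] drawer [0.5007 0.3715 0.085 ] tray [0.5014 0.3742 0.076 ]
```

Emit:
jog_arm(deltas=[[[0,-4,10,2.0,-1.0,0.2,66],[0,0,25,0,0,0,66],[0,0,30,0,0,0,66],[0,0,25,0,0,0,66],[0,0,5,0,0,0,66]]])

```text
clock: 19.0
eef_pos: [0.5578, -0.0246, 0.1208]
tool_rot: [0.698, 0.716, -0.002, 0.0]
ft_force: [-0.3, 0.2, -0.1]
grip_width: 0.0663
```

```bash
python3 -c "
from h import *
go(.557,-.028,.044)"
```

```text
d [-3.2 -0.8 76.8] rot [-0.1   0.14  0.2 ] tcp [ 0.5578 -0.0246  0.1208] grip 0.0663 F [-0.3  0.2 -0.1] t 19.0
```

Emit:
jog_arm(deltas=[[[-4,-1,20,0,0,0,66],[-1,0,25,0,0,0,66],[-1,0,20,0,0,0,66],[-1,0,8,0,0,0,66],[0,0,0,0,0,0,66]]])

```text
clock: 19.5
eef_pos: [0.5579, -0.0243, 0.0465]
tool_rot: [0.694, 0.72, -0.003, -0.0]
ft_force: [0.3, 0.8, 0.1]
grip_width: 0.0657
```

```bash
python3 -c "
from h import *
go(.557,-.028,.044)"
```

```text
d [-3.7 -1.   2.5] rot [-0.24  0.17  0.83] tcp [ 0.5579 -0.0243  0.0465] grip 0.0657 F [0.3 0.8 0.1] t 19.5
```

Emit:
jog_arm(deltas=[[[-4,0,1,0,0,0.5,66],[0,0,0,0,0,0,40],[0,0,0,0,0,0,40],[0,0,0,0,0,0,40],[0,0,0,0,0,0,40]]])

```text
clock: 20.0
eef_pos: [0.5612, -0.0277, 0.0499]
tool_rot: [0.697, 0.717, -0.0, 0.002]
ft_force: [-0.2, -0.2, -0.4]
grip_width: 0.0489
```

Emit:
jog_arm(deltas=[[[0,0,-10,0,0,0,40],[0,0,-25,0,0,0,40],[0,0,-35,0,0,0,40],[0,0,-40,0,0,0,40],[15,-2,-25,0,0,0,40]]])

```text
clock: 20.5
eef_pos: [0.5548, -0.0136, 0.187]
tool_rot: [0.698, 0.716, -0.004, -0.002]
ft_force: [0.7, -0.0, -0.4]
grip_width: 0.0488
```

Emit:
jog_arm(deltas=[[[30,-5,-8,0,0,0,40],[45,-7,0,0,0,0,40],[48,-8,0,0,0,0,40],[48,-8,0,0,0,0,40],[48,-8,0,0,0,0,40]]])

```text
clock: 21.0
eef_pos: [0.5183, 0.2063, 0.2063]
tool_rot: [0.703, 0.712, 0.003, 0.005]
ft_force: [0.4, 0.9, -0.5]
grip_width: 0.0489
```

Emit:
jog_arm(deltas=[[[45,-5,0,0,0,0,40],[35,-3,0,0,0,0,40],[15,0,0,0,0,0,40],[2,0,0,0,0,0,40],[0,0,0,0,0,0,40]]])

```text
clock: 21.5
eef_pos: [0.506, 0.3123, 0.2096]
tool_rot: [0.699, 0.715, 0.005, 0.005]
ft_force: [1.2, -0.7, -0.7]
grip_width: 0.0488
```

```bash
python3 -c "
from h import *
go(.5023,.316,.041)"
```

```text
d [  3.8  -6.1 168.5] rot [ 0.82  0.01 -0.07] tcp [0.506  0.3123 0.2096] grip 0.0488 F [ 1.2 -0.7 -0.7] t 21.5
```

Emit:
jog_arm(deltas=[[[8,-8,10,0.8,0,0,40],[2,0,30,0,0,0,40],[1,0,35,0,0,0,40],[1,0,30,0,0,0,40],[0,0,10,0,0,0,40]]])

```text
clock: 22.0
eef_pos: [0.4997, 0.3185, 0.0926]
tool_rot: [0.704, 0.711, 0.001, 0.0]
ft_force: [-0.7, 0.5, -1.3]
grip_width: 0.0488
```

```bash
python3 -c "
from h import *
go(.5023,.316,.041)"
```

```text
d [-2.6  2.5 51.6] rot [ 0.1  -0.07 -0.72] tcp [0.4997 0.3185 0.0926] grip 0.0488 F [-0.7  0.5 -1.3] t 22.0
```

Emit:
jog_arm(deltas=[[[-2,2,10,0,0,-0.7,40],[0,0,16,0,0,0,40],[0,0,14,0,0,0,40],[0,0,6,0,0,0,40],[0,0,0,0,0,0,40]]])

```text
clock: 22.5
eef_pos: [0.5036, 0.3128, 0.0457]
tool_rot: [0.701, 0.714, 0.001, 0.0]
ft_force: [-1.1, -0.3, 0.1]
grip_width: 0.0489
```

```bash
python3 -c "
from h import *
go(.5023,.316,.041)"
```

```text
d [ 3.2 -1.2  4.7] rot [ 0.07 -0.05 -0.23] tcp [0.5036 0.3128 0.0457] grip 0.0489 F [-1.1 -0.3  0.1] t 22.5
```

Emit:
jog_arm(deltas=[[[2,-2,3,0,0,0,40],[0,0,2,0,0,0,40],[0,0,0,0,0,0,40],[0,0,0,0,0,0,62],[0,0,0,0,0,0,62]]])

```text
clock: 23.0
eef_pos: [0.504, 0.3162, 0.0443]
tool_rot: [0.701, 0.714, 0.004, 0.001]
ft_force: [-0.2, -0.3, -0.5]
grip_width: 0.062
```

Emit:
jog_arm(deltas=[[[0,0,-5,0,0,0,62],[0,0,-20,0,0,0,62],[0,0,-35,0,0,0,62],[0,0,-45,0,0,0,62],[0,0,-45,0,0,0,66]]])

```text
clock: 23.5
eef_pos: [0.4987, 0.3131, 0.1927]
tool_rot: [0.7, 0.714, -0.003, -0.001]
ft_force: [1.4, 0.1, -0.8]
grip_width: 0.0662
```

```bash
python3 -c "
from h import *
go(.5585,-.09,.2); tins('top','pics/t3.png')"
```

```text
d [-404.2   52.2   -6.1] rot [-0.35  0.21 -0.22] tcp [0.4987 0.3131 0.1927] grip 0.0662 F [ 1.4  0.1 -0.8] t 23.5
[365.4 271.2] [ 18  18 257] drawer [ 0.5586 -0.0898  0.085 ] tray [ 0.5598 -0.0906  0.076 ]
[207.5 291.5] [ 19  20 274] drawer [0.503  0.3121 0.085 ] tray [0.5036 0.3144 0.076 ]
```

Next is tin d, at (0.5585,-0.090).

Emit:
jog_arm(deltas=[[[-20,3,-10,-0.4,0.2,0,66],[-45,5,0,0,0,0,66],[-48,6,0,0,0,0,66],[-48,6,0,0,0,0,66],[-48,6,0,0,0,0,66]]])

```text
clock: 24.05
eef_pos: [0.537, 0.1096, 0.2192]
tool_rot: [0.695, 0.719, 0.017, 0.005]
ft_force: [1.0, 0.0, -0.0]
grip_width: 0.0663
```

Emit:
jog_arm(deltas=[[[-48,6,0,0,0,0,66],[-48,6,0,0,0,0,66],[-45,5,0,0,0,0,66],[-35,2,0,0,0,0,66],[-12,0,0,0,0,0,66]]])

```text
clock: 24.55
eef_pos: [0.5634, -0.0897, 0.22]
tool_rot: [0.697, 0.717, 0.019, 0.008]
ft_force: [-0.1, 0.0, 0.3]
grip_width: 0.0659
```

```bash
python3 -c "
from h import *
go(.5585,-.09,.044); tins('top')"
```

```text
d [ -2.7 -11.7 175.7] rot [ 2.23 -0.84  0.3 ] tcp [ 0.5634 -0.0897  0.22  ] grip 0.0659 F [-0.1  0.   0.3] t 24.55
[161.5 291.9] [ 20  20 301] drawer [0.501  0.4292 0.085 ] tray [0.5016 0.4324 0.076 ]
[184.2 292.2] [ 19  21 290] drawer [0.5005 0.3714 0.085 ] tray [0.5012 0.3741 0.076 ]
[207.5 291.6] [ 20  20 293] drawer [0.5027 0.3123 0.085 ] tray [0.5034 0.3146 0.076 ]
```

Emit:
jog_arm(deltas=[[[-4,-4,10,2.2,-0.9,0.3,66],[-1,0,25,0,0,0,66],[-1,0,30,0,0,0,66],[0,0,25,0,0,0,66],[0,0,5,0,0,0,66]]])

```text
clock: 25.1
eef_pos: [0.5602, -0.0916, 0.1222]
tool_rot: [0.697, 0.717, -0.003, 0.0]
ft_force: [-0.8, 0.8, 0.4]
grip_width: 0.0658
```

```bash
python3 -c "
from h import *
go(.5585,-.09,.044)"
```

```text
d [ 1.9 -1.4 78.2] rot [-0.19  0.22  0.25] tcp [ 0.5602 -0.0916  0.1222] grip 0.0658 F [-0.8  0.8  0.4] t 25.1
```

Emit:
jog_arm(deltas=[[[0,-1,20,0,0,0,66],[0,0,25,0,0,0,66],[0,0,20,0,0,0,66],[0,0,10,0,0,0,66],[0,0,0,0,0,0,66]]])

```text
clock: 25.6
eef_pos: [0.5601, -0.0851, 0.0459]
tool_rot: [0.694, 0.72, -0.004, -0.001]
ft_force: [0.2, 0.1, -0.2]
grip_width: 0.0657
```

```bash
python3 -c "
from h import *
go(.5585,-.09,.046)"
```

```text
d [-4.8 -1.8 -0.1] rot [-0.36  0.26  0.83] tcp [ 0.5601 -0.0851  0.0459] grip 0.0657 F [ 0.2  0.1 -0.2] t 25.6
```

Emit:
jog_arm(deltas=[[[-4,-1,2,0,0,0.6,66],[0,0,0,0,0,0,40],[0,0,0,0,0,0,40],[0,0,0,0,0,0,40],[0,0,0,0,0,0,40]]])

```text
clock: 26.1
eef_pos: [0.5623, -0.0892, 0.0481]
tool_rot: [0.698, 0.717, -0.002, 0.002]
ft_force: [0.7, -0.4, -1.4]
grip_width: 0.049
```

Emit:
jog_arm(deltas=[[[0,0,-10,0,0,0,40],[0,0,-25,0,0,0,40],[0,0,-40,0,0,0,40],[0,0,-45,0,0,0,40],[0,0,-45,0,0,0,40]]])

```text
clock: 26.6
eef_pos: [0.5568, -0.0878, 0.213]
tool_rot: [0.698, 0.716, -0.007, -0.005]
ft_force: [0.9, -0.6, -1.0]
grip_width: 0.0487
```

Emit:
jog_arm(deltas=[[[20,-8,-30,0,0,0,40],[40,-17,-5,0,0,0,40],[44,-19,0,0,0,0,40],[44,-19,0,0,0,0,40],[44,-19,0,0,0,0,40]]])

```text
clock: 27.1
eef_pos: [0.4759, 0.1022, 0.2629]
tool_rot: [0.703, 0.712, 0.002, 0.005]
ft_force: [2.2, 0.6, -1.0]
grip_width: 0.0492
```

Emit:
jog_arm(deltas=[[[44,-19,0,0,0,0,40],[44,-19,0,0,0,0,40],[44,-19,0,0,0,0,40],[44,-19,0,0,0,0,40],[44,-19,0,0,0,0,40]]])

```text
clock: 27.6
eef_pos: [0.3729, 0.3284, 0.2669]
tool_rot: [0.703, 0.711, 0.006, 0.006]
ft_force: [1.0, -0.1, -1.1]
grip_width: 0.0488
```

```bash
python3 -c "
from h import *
go(.3498,.426,.041)"
```

```text
d [ 97.9 -26.1 225.5] rot [ 1.02  0.03 -0.72] tcp [0.3729 0.3284 0.2669] grip 0.0488 F [ 1.  -0.1 -1.1] t 27.6
```

Emit:
jog_arm(deltas=[[[38,-10,0,1,0,-0.4,40],[35,-8,0,0,0,0,40],[15,-3,10,0,0,0,40],[0,0,20,0,0,0,40],[0,0,10,0,0,0,40]]])

```text
clock: 28.1
eef_pos: [0.3456, 0.4256, 0.2303]
tool_rot: [0.697, 0.717, 0.004, -0.0]
ft_force: [-0.8, -1.4, -0.9]
grip_width: 0.0489
```

```bash
python3 -c "
from h import *
go(.3498,.426,.039)"
```

```text
d [ -0.9   3.2 191.4] rot [ 0.29 -0.35  0.3 ] tcp [0.3456 0.4256 0.2303] grip 0.0489 F [-0.8 -1.4 -0.9] t 28.1
```

Emit:
jog_arm(deltas=[[[2,2,10,0.3,-0.3,0,40],[1,0,30,0,0,0,40],[1,0,35,0,0,0,40],[0,0,35,0,0,0,40],[0,0,20,0,0,0,40]]])

```text
clock: 28.6
eef_pos: [0.3521, 0.4282, 0.0993]
tool_rot: [0.7, 0.715, 0.003, -0.0]
ft_force: [-0.3, -0.5, -0.9]
grip_width: 0.0491
```

```bash
python3 -c "
from h import *
go(.3498,.426,.039)"
```

```text
d [-2.4 -2.7 60.2] rot [ 0.28 -0.27 -0.08] tcp [0.3521 0.4282 0.0993] grip 0.0491 F [-0.3 -0.5 -0.9] t 28.6
```

Emit:
jog_arm(deltas=[[[-2,-2,10,0.3,-0.3,0,40],[0,0,20,0,0,0,40],[0,0,16,0,0,0,40],[0,0,8,0,0,0,40],[0,0,0,0,0,0,40]]])

```text
clock: 29.1
eef_pos: [0.3503, 0.4216, 0.0425]
tool_rot: [0.702, 0.712, -0.004, -0.0]
ft_force: [-0.4, -1.0, -1.9]
grip_width: 0.0487
```

```bash
python3 -c "
from h import *
go(.3498,.426,.039)"
```

```text
d [ 4.5 -0.4  3.5] rot [-0.38  0.3  -0.42] tcp [0.3503 0.4216 0.0425] grip 0.0487 F [-0.4 -1.  -1.9] t 29.1
```

Emit:
jog_arm(deltas=[[[3,0,3,-0.3,0.3,0,40],[0,0,2,0,0,0,40],[0,0,0,0,0,0,40],[0,0,0,0,0,0,62],[0,0,0,0,0,0,62]]])

```text
clock: 29.6
eef_pos: [0.3507, 0.4253, 0.0396]
tool_rot: [0.702, 0.712, 0.001, -0.001]
ft_force: [-1.7, 0.3, 0.2]
grip_width: 0.0619
```

Emit:
jog_arm(deltas=[[[0,0,-5,0,0,0,62],[0,0,-20,0,0,0,62],[0,0,-40,0,0,0,62],[0,0,-48,0,0,0,62],[0,0,-48,0,0,0,62]]])

```text
clock: 30.1
eef_pos: [0.3505, 0.4218, 0.2006]
tool_rot: [0.702, 0.712, -0.004, 0.001]
ft_force: [1.2, 0.2, 0.6]
grip_width: 0.0622
```

Emit:
jog_arm(deltas=[[[0,0,-48,0,0,0,62],[-15,10,-40,0,0,0,62],[-38,25,0,0,0,0,62],[-40,28,0,0,0,0,62],[-40,28,0,0,0,0,62]]])

```text
clock: 30.6
eef_pos: [0.4495, 0.2954, 0.3084]
tool_rot: [0.698, 0.716, 0.012, 0.003]
ft_force: [0.2, 0.1, -0.1]
grip_width: 0.0617
```

```bash
python3 -c "
from h import *
go(.679,-.036,.25); tins('top','pics/t4.png')"
```

```text
d [-337.7  220.    58.9] rot [ 1.26 -0.74  0.11] tcp [0.4495 0.2954 0.3084] grip 0.0617 F [ 0.2  0.1 -0.1] t 30.6
[207.5 291.2] [ 19  19 278] drawer [0.5038 0.3123 0.085 ] tray [0.5045 0.3146 0.076 ]
```

Emit:
jog_arm(deltas=[[[-38,25,0,1.2,-0.7,0,62],[-40,26,0,0,0,0,62],[-40,26,0,0,0,0,62],[-40,26,0,0,0,0,62],[-40,26,0,0,0,0,62]]])

```text
clock: 31.15
eef_pos: [0.5887, 0.0916, 0.3155]
tool_rot: [0.7, 0.714, 0.005, 0.006]
ft_force: [-0.3, 0.6, -0.6]
grip_width: 0.0619
```

Emit:
jog_arm(deltas=[[[-40,26,0,0,0,0,62],[-40,26,0,0,0,0,62],[-30,20,0,0,0,0,62],[-12,6,0,0,0,0,62],[0,0,0,0,0,0,62]]])

```text
clock: 31.65
eef_pos: [0.6755, -0.0429, 0.3191]
tool_rot: [0.704, 0.71, 0.006, 0.011]
ft_force: [-0.9, 0.1, -0.7]
grip_width: 0.0622
```

```bash
python3 -c "
from h import *
go(.679,-.036,.141); tins('top')
o=get_obs(); print(o['eef_pos'],o['tool_rot']); cv2.imwrite('pics/w3.png',camera('wrist')[:,:,::-1])"
```

```text
d [  8.1  -0.7 178.1] rot [ 1.38  0.38 -0.88] tcp [ 0.6755 -0.0429  0.3191] grip 0.0622 F [-0.9  0.1 -0.7] t 31.65
[161.6 290.8] [ 20  20 302] drawer [0.5037 0.4291 0.085 ] tray [0.5044 0.4322 0.076 ]
[184.3 291.4] [ 20  20 294] drawer [0.5026 0.3713 0.085 ] tray [0.5033 0.3741 0.076 ]
[207.5 291.1] [ 19  19 280] drawer [0.5039 0.3122 0.085 ] tray [0.5046 0.3145 0.076 ]
[160.5 352.2] [ 20  20 319] drawer [0.3515 0.4205 0.085 ] tray [0.351  0.4236 0.076 ]
[ 0.67501671 -0.0420282   0.31911298] [0.7041122  0.70998263 0.00625615 0.01056093]
```

View pics/w3.png

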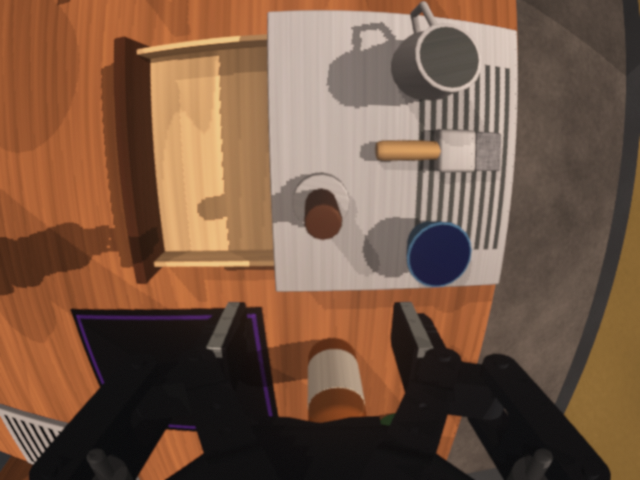

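The tamper's top is at about (323,222). The drawer is empty.

```bash
python3 -c "
from h import *
o=dict(eef_pos=[ 0.67501671,-0.0420282,0.31911298],tool_rot=[0.7041122,0.70998263,0.00625615,0.01056093])
print(at_z('wrist',[(323,221)],.19,o),at_z('wrist',[(322,194)],.12,o))"
```

```text
[[ 0.68140152 -0.03647534  0.19      ]] [[ 0.68265931 -0.0293612   0.12      ]]
```

Emit:
jog_arm(deltas=[[[6,6,10,1.4,0.4,-0.8,62],[0,0,25,0,0,0,62],[0,0,25,0,0,0,62],[0,0,12,0,0,0,62],[0,0,3,0,0,0,62]]])

```text
clock: 32.25
eef_pos: [0.6798, -0.0255, 0.2475]
tool_rot: [0.695, 0.719, 0.003, 0.001]
ft_force: [0.2, -0.0, 1.1]
grip_width: 0.0622
```

```bash
python3 -c "
from h import *
go(.681,-.036,.141)"
```

```text
d [-10.8   0.3 106.5] rot [ 0.34 -0.12  0.67] tcp [ 0.6798 -0.0255  0.2475] grip 0.0622 F [ 0.2 -0.   1.1] t 32.25
```

Emit:
jog_arm(deltas=[[[-10,0,10,0.3,0,0.5,62],[0,0,20,0,0,0,62],[0,0,15,0,0,0,62],[0,0,5,0,0,0,62],[0,0,0,0,0,0,62]]])

```text
clock: 32.75
eef_pos: [0.6805, -0.0335, 0.2]
tool_rot: [0.697, 0.717, 0.003, 0.002]
ft_force: [-0.3, 0.0, 0.2]
grip_width: 0.0619
```

```bash
python3 -c "
from h import *
go(.681,-.036,.141)"
```

```text
d [-2.6  0.  59. ] rot [ 0.36 -0.05  0.36] tcp [ 0.6805 -0.0335  0.2   ] grip 0.0619 F [-0.3  0.   0.2] t 32.75
```

Emit:
jog_arm(deltas=[[[-3,0,12,0.4,0,0.3,62],[0,0,18,0,0,0,62],[0,0,18,0,0,0,62],[0,0,10,0,0,0,62],[0,0,0,0,0,0,62]]])

```text
clock: 33.25
eef_pos: [0.6834, -0.0379, 0.1432]
tool_rot: [0.699, 0.715, 0.002, 0.002]
ft_force: [-0.3, 0.6, -0.6]
grip_width: 0.0621
```

```bash
python3 -c "
from h import *
go(.681,-.036,.141)"
```

```text
d [ 2.  -2.4  2.2] rot [ 0.35  0.03 -0.05] tcp [ 0.6834 -0.0379  0.1432] grip 0.0621 F [-0.3  0.6 -0.6] t 33.25
```

Emit:
jog_arm(deltas=[[[2,-2,2,0.3,0,0,20],[0,0,0,0,0,0,20],[0,0,0,0,0,0,20],[0,0,0,0,0,0,20],[0,0,0,0,0,0,20]]])

```text
clock: 33.75
eef_pos: [0.6824, -0.0359, 0.1433]
tool_rot: [0.699, 0.715, 0.001, 0.001]
ft_force: [0.1, -0.2, -1.1]
grip_width: 0.0287
```

Emit:
jog_arm(deltas=[[[0,0,0,0,0,0,20],[0,0,-10,0,0,0,20],[0,0,-30,0,0,0,20],[0,0,-45,0,0,0,20],[0,0,-45,0,0,0,20]]])

```text
clock: 34.25
eef_pos: [0.6776, -0.0356, 0.269]
tool_rot: [0.699, 0.715, -0.005, -0.006]
ft_force: [1.4, 0.2, -0.9]
grip_width: 0.0286
```

```bash
python3 -c "
from h import *
go(.3535,.348,.3)"
```

```text
d [ 390.6 -316.1  -26. ] rot [-0.87 -0.04 -0.05] tcp [ 0.6776 -0.0356  0.269 ] grip 0.0286 F [ 1.4  0.2 -0.9] t 34.25
```

Emit:
jog_arm(deltas=[[[15,-12,-15,-0.8,0,0,20],[32,-26,-10,0,0,0,20],[36,-29,0,0,0,0,20],[36,-29,0,0,0,0,20],[36,-29,0,0,0,0,20]]])

```text
clock: 34.75
eef_pos: [0.5544, 0.1157, 0.3066]
tool_rot: [0.703, 0.711, 0.009, 0.009]
ft_force: [0.0, 0.8, -2.1]
grip_width: 0.0286
```

Emit:
jog_arm(deltas=[[[36,-29,0,0,0,0,20],[36,-29,0,0,0,0,20],[36,-29,0,0,0,0,20],[36,-29,0,0,0,0,20],[36,-29,0,0,0,0,20]]])

```text
clock: 35.25
eef_pos: [0.4009, 0.3002, 0.3091]
tool_rot: [0.704, 0.71, 0.014, 0.01]
ft_force: [0.2, 1.2, -1.6]
grip_width: 0.0292
```

```bash
python3 -c "
from h import *
go(.3535,.348,.05)"
```

```text
d [ 46.8 -55.9 257.6] rot [ 2.   -0.3  -0.82] tcp [0.4009 0.3002 0.3091] grip 0.0292 F [ 0.2  1.2 -1.6] t 35.25
```

Emit:
jog_arm(deltas=[[[20,-20,0,2,-0.3,-0.5,20],[17,-18,0,0,0,0,20],[6,-6,10,0,0,0,20],[0,0,20,0,0,0,20],[0,0,10,0,0,0,20]]])

```text
clock: 35.75
eef_pos: [0.3506, 0.3497, 0.2738]
tool_rot: [0.697, 0.717, 0.005, -0.001]
ft_force: [-1.4, -0.5, -1.8]
grip_width: 0.0286
```

```bash
python3 -c "
from h import *
go(.3535,.348,.05)"
```

```text
d [ -3.7   1.3 223.8] rot [ 0.38 -0.49  0.33] tcp [0.3506 0.3497 0.2738] grip 0.0286 F [-1.4 -0.5 -1.8] t 35.75
```

Emit:
jog_arm(deltas=[[[0,1,10,0.4,-0.5,0.2,20],[0,0,30,0,0,0,20],[0,0,40,0,0,0,20],[0,0,40,0,0,0,20],[0,0,25,0,0,0,20]]])

```text
clock: 36.25
eef_pos: [0.3574, 0.3499, 0.1278]
tool_rot: [0.701, 0.714, 0.005, 0.001]
ft_force: [-0.9, 0.3, -1.6]
grip_width: 0.0288
```

```bash
python3 -c "
from h import *
go(.3535,.348,.05)"
```

```text
d [-2.2 -4.6 77.8] rot [ 0.46 -0.29 -0.25] tcp [0.3574 0.3499 0.1278] grip 0.0288 F [-0.9  0.3 -1.6] t 36.25
```

Emit:
jog_arm(deltas=[[[0,-4,15,0.5,-0.3,-0.2,20],[0,0,25,0,0,0,20],[0,0,20,0,0,0,20],[0,0,10,0,0,0,20],[0,0,0,0,0,0,20]]])

```text
clock: 36.75
eef_pos: [0.354, 0.3468, 0.0522]
tool_rot: [0.701, 0.713, -0.004, -0.0]
ft_force: [-0.5, 0.4, -2.4]
grip_width: 0.0285
```

```bash
python3 -c "
from h import *
go(.3535,.348,.05)"
```

```text
d [ 1.2 -0.5  2.2] rot [-0.37  0.33 -0.34] tcp [0.354  0.3468 0.0522] grip 0.0285 F [-0.5  0.4 -2.4] t 36.75
```

Emit:
jog_arm(deltas=[[[0,0,2,-0.4,0.3,0,20],[0,0,1,0,0,0,20],[0,0,0,0,0,0,20],[0,0,0,0,0,0,50],[0,0,0,0,0,0,50]]])

```text
clock: 37.25
eef_pos: [0.3557, 0.3489, 0.0533]
tool_rot: [0.701, 0.713, 0.003, -0.0]
ft_force: [-2.3, 0.6, -1.1]
grip_width: 0.0501
```

Emit:
jog_arm(deltas=[[[0,0,0,0,0,0,50],[0,0,-15,0,0,0,50],[0,0,-30,0,0,0,50],[0,0,-48,0,0,0,50],[0,0,-48,0,0,0,50]]])

```text
clock: 37.75
eef_pos: [0.3532, 0.3454, 0.1929]
tool_rot: [0.701, 0.713, -0.002, 0.001]
ft_force: [1.5, 1.2, 0.3]
grip_width: 0.0503
```

Emit:
jog_arm(deltas=[[[0,0,-48,0,0,0,50],[0,0,-40,0,0,0,50],[-20,-10,-10,0,0,0,0],[-35,0,0,0,0,0,0],[-40,0,0,0,0,0,0]]])

```text
clock: 38.25
eef_pos: [0.3506, 0.2555, 0.3058]
tool_rot: [0.699, 0.715, 0.012, 0.003]
ft_force: [0.5, -0.5, -0.1]
grip_width: 0.007
```

```bash
python3 -c "
from h import *
go(.40,.0,.07); tins('top','pics/t5.png'); print(get_obs()['joint_pos'].round(2)); o=get_obs(); print(list(o['eef_pos']),list(o['tool_rot'])); cv2.imwrite('pics/w4.png',camera('wrist')[:,:,::-1])"
```

```text
d [-259.5   38.7  233.4] rot [ 1.21 -0.72 -0.  ] tcp [0.3506 0.2555 0.3058] grip 0.007 F [ 0.5 -0.5 -0.1] t 38.25
[161.7 290.7] [ 20  20 290] drawer [0.5039 0.4289 0.085 ] tray [0.5046 0.4321 0.076 ]
[184.3 291.4] [ 20  20 291] drawer [0.5027 0.3713 0.085 ] tray [0.5034 0.374  0.076 ]
[207.5 291.1] [ 19  19 278] drawer [0.5039 0.3122 0.085 ] tray [0.5046 0.3145 0.076 ]
[ 0.62  0.06 -0.02  1.47 -0.01  2.18]
[np.float64(0.3497707775056126), np.float64(0.2499665745128749), np.float64(0.3061922411345548)] [np.float64(0.7006377784280233), np.float64(0.7134298761226654), np.float64(0.010235799692215235), np.float64(0.004443388313366543)]
```

View pics/w4.png

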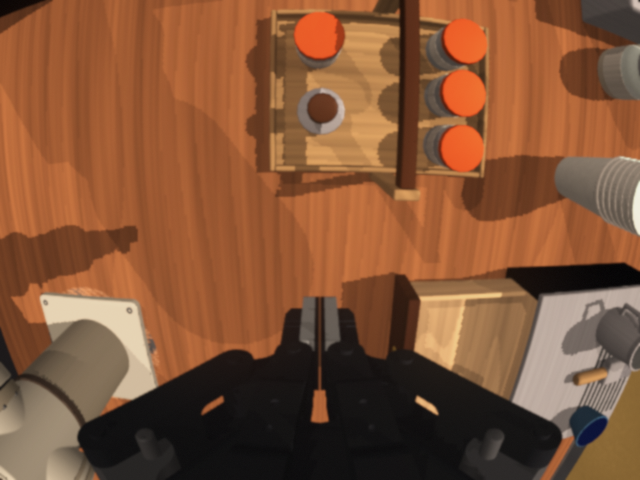

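All five stand in the tray: tin lids at (320,36), (465,41), (463,92) and (461,148), and the tamper at (322,108). Next I push the drawer home with the fingers shut.

Emit:
jog_arm(deltas=[[[-35,8,0,1.2,-0.7,0,0],[-45,10,0,0,0,0,0],[-48,10,10,0,0,0,0],[-48,10,20,0,0,0,0],[-40,10,30,0,0,0,0]]])

```text
clock: 38.85
eef_pos: [0.409, 0.0408, 0.2522]
tool_rot: [0.697, 0.717, 0.008, 0.005]
ft_force: [1.3, 0.1, -0.4]
grip_width: 0.0002
```

Emit:
jog_arm(deltas=[[[-20,5,35,0,0,0,0],[-5,0,40,0,0,0,0],[0,0,40,0,0,0,0],[0,0,15,0,0,0,0],[0,0,5,0,0,0,0]]])

```text
clock: 39.35
eef_pos: [0.422, 0.0104, 0.1119]
tool_rot: [0.701, 0.713, 0.01, 0.008]
ft_force: [0.0, -0.7, 1.1]
grip_width: -0.0003
```

```bash
python3 -c "
from h import *
go(.415,.003,.06,90.8)"
```

```text
d [-7.4 -8.4 51.7] rot [ 1.46 -0.11  0.1 ] tcp [0.422  0.0104 0.1119] grip -0.0003 F [ 0.  -0.7  1.1] t 39.35
```

Emit:
jog_arm(deltas=[[[-6,-6,10,1.5,0,0,0],[0,0,22,0,0,0,0],[0,0,15,0,0,0,0],[0,0,4,0,0,0,0],[0,0,0,0,0,0,0]]])

```text
clock: 39.85
eef_pos: [0.4205, 0.0043, 0.0614]
tool_rot: [0.701, 0.713, 0.001, 0.001]
ft_force: [-0.3, 0.8, 0.2]
grip_width: -0.0002
```

Emit:
jog_arm(deltas=[[[0,10,0,0,0,0,0],[0,15,0,0,0,0,0],[0,15,0,0,0,0,0],[0,15,0,0,0,0,0],[0,10,0,0,0,0,0]]])

```text
clock: 40.35
eef_pos: [0.4882, 0.0055, 0.0647]
tool_rot: [0.701, 0.714, 0.001, 0.0]
ft_force: [-1.7, 0.2, -0.9]
grip_width: -0.0
```

```bash
python3 -c "
from h import *
go(.60,.003,.06,90.8)"
```

```text
d [ -4.5 111.8   4.8] rot [ 0.07 -0.04  0.25] tcp [0.4882 0.0055 0.0647] grip -0.0 F [-1.7  0.2 -0.9] t 40.35
```

Emit:
jog_arm(deltas=[[[-2,15,2,0,0,0,0],[0,18,1,0,0,0,0],[0,18,0,0,0,0,0],[0,18,0,0,0,0,0],[0,15,0,0,0,0,0]]])

```text
clock: 40.85
eef_pos: [0.5743, 0.0053, 0.0634]
tool_rot: [0.7, 0.714, -0.001, -0.002]
ft_force: [-1.9, -0.3, 0.3]
grip_width: -0.0001
```

```bash
python3 -c "
from h import *
go(.60,.003,.06,90.8)
cv2.imwrite('pics/t6.png',camera('top')[230:330,250:410,::-1].repeat(4,0).repeat(4,1))"
```

```text
d [-2.8 25.6  3.3] rot [-0.2  -0.05  0.28] tcp [0.5743 0.0053 0.0634] grip -0.0001 F [-1.9 -0.3  0.3] t 40.85
```

View pics/t6.png

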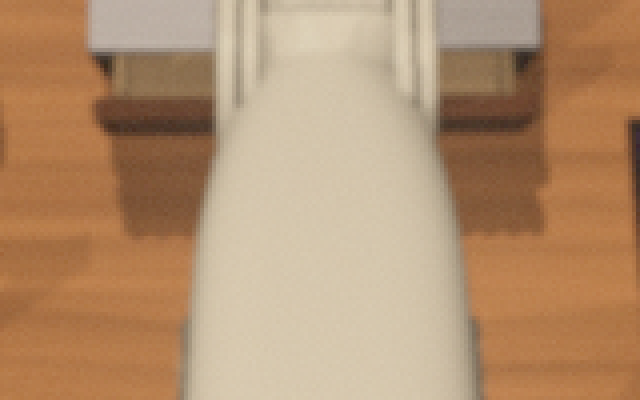

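About 30 mm of drawer is still showing, so I keep pushing until it meets the stop.

Emit:
jog_arm(deltas=[[[0,8,1,0,0,0,0],[0,8,1,0,0,0,0],[0,8,0,0,0,0,0],[0,5,0,0,0,0,0],[0,3,0,0,0,0,0]]])

```text
clock: 41.4
eef_pos: [0.6018, 0.0058, 0.0628]
tool_rot: [0.7, 0.714, -0.006, -0.007]
ft_force: [-7.1, 0.0, 6.3]
grip_width: -0.0003
```

Emit:
jog_arm(deltas=[[[0,3,0,0,0,0,0],[0,3,0,0,0,0,0],[0,3,0,0,0,0,0],[0,3,0,0,0,0,0]]])

```text
clock: 41.8
eef_pos: [0.6013, 0.0058, 0.0631]
tool_rot: [0.7, 0.714, -0.016, -0.016]
ft_force: [-9.3, -0.7, 6.0]
grip_width: -0.0001
```

Emit:
jog_arm(deltas=[[[0,4,0,0,0,0,0],[0,4,0,0,0,0,0]]])

```text
clock: 42.0
eef_pos: [0.601, 0.0058, 0.0633]
tool_rot: [0.7, 0.713, -0.022, -0.022]
ft_force: [-12.7, 0.3, 9.1]
grip_width: 0.0
```

Emit:
jog_arm(deltas=[[[0,-20,0,0,0,0,0],[0,-30,-5,0,0,0,0],[0,-30,-20,0,0,0,0],[0,-20,-40,0,0,0,0],[0,0,-45,0,0,0,0]]])

```text
clock: 42.5
eef_pos: [0.5017, 0.004, 0.1765]
tool_rot: [0.7, 0.713, -0.025, -0.026]
ft_force: [1.8, -0.4, 0.1]
grip_width: 0.0003
```

Emit:
jog_arm(deltas=[[[20,-10,-45,0,0,0,0],[35,-10,0,0,0,0,0],[45,-5,0,0,0,0,0],[45,0,0,0,0,0,0],[45,0,0,0,0,0,40]]])

```text
clock: 43.0
eef_pos: [0.4851, 0.1946, 0.2374]
tool_rot: [0.705, 0.709, -0.013, -0.016]
ft_force: [1.4, 0.1, 0.1]
grip_width: 0.0132
```

```bash
python3 -c "
from h import *
go(.428,.372,.25); tins('top','pics/t7.png')
o=get_obs(); print(list(o['eef_pos']),list(o['tool_rot'])); cv2.imwrite('pics/w5.png',camera('wrist')[:,:,::-1])
cv2.imwrite('pics/t7b.png',cv2.imread('pics/t7.png')[120:400,120:500].repeat(2,0).repeat(2,1))"
```

```text
d [177.8 -56.4  -9.4] rot [-2.4  -0.28 -0.92] tcp [0.4851 0.1946 0.2374] grip 0.0132 F [1.4 0.1 0.1] t 43.0
[160.2 352.4] [ 19  20 276] drawer [0.3512 0.4212 0.085 ] tray [0.3507 0.4243 0.076 ]
[np.float64(0.4849698150578569), np.float64(0.20176312533726676), np.float64(0.237392829327977)] [np.float64(0.7020552478338795), np.float64(0.7118003110193781), np.float64(-0.011049215383081653), np.float64(-0.018348325837659284)]
```

View pics/t7b.png

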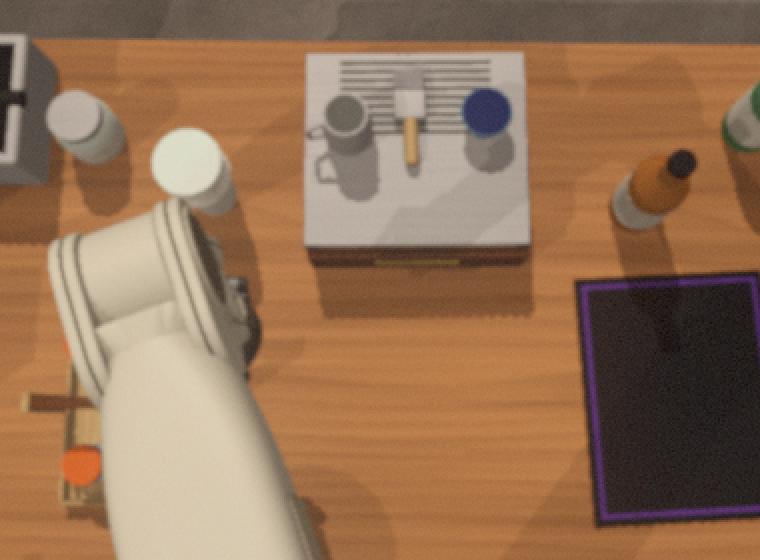

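View pics/w5.png

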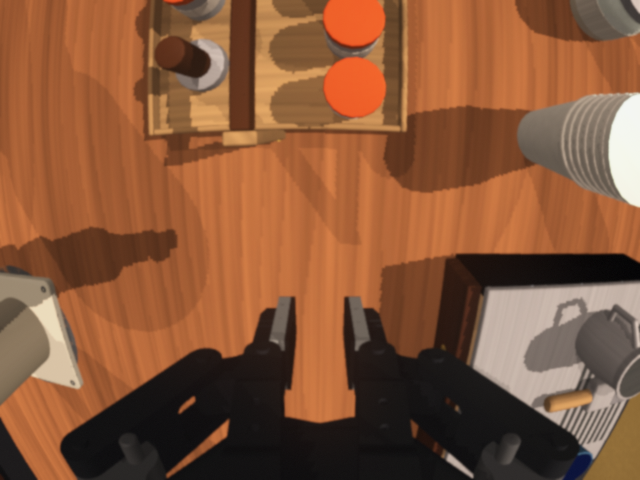

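```bash
python3 -c "
from h import *
o=dict(eef_pos=[0.48497,0.20176,0.23739],tool_rot=[0.70206,0.7118,-0.01105,-0.01835])
print('bar',at_z('wrist',[(243.5,10),(244,60),(242,125)],.143,o).round(4))
print('rim right corner',at_z('wrist',[(405,131),(148,137)],.026,o).round(4))
o=dict(eef_pos=[0.34977,0.24997,0.30619],tool_rot=[0.70064,0.71343,0.010236,0.004443])
print('w4 bar',at_z('wrist',[(411,10),(409,100),(406,185)],.143,o).round(4))
print('w4 rim',at_z('wrist',[(272,10),(489,30),(485,177),(273,172)],.026,o).round(4))
print('drawer face',at_z('top',[(268,250.5),(328,251.5),(380,251)],.086).round(4),'unit edge',at_z('top',[(273,242.5),(384,241.5)],.1).round(4))
"
```

```text
bar [[0.4304 0.3597 0.143 ]
 [0.4317 0.3246 0.143 ]
 [0.4306 0.2815 0.143 ]]
rim right corner [[0.557  0.2793 0.026 ]
 [0.2982 0.2758 0.026 ]]
w4 bar [[0.427  0.4338 0.143 ]
 [0.4261 0.3539 0.143 ]
 [0.427  0.2816 0.143 ]]
w4 rim [[0.2989 0.4663 0.026 ]
 [0.558  0.4646 0.026 ]
 [0.5603 0.2791 0.026 ]
 [0.3025 0.2761 0.026 ]]
drawer face [[ 0.6099  0.1615  0.086 ]
 [ 0.6087  0.0065  0.086 ]
 [ 0.6113 -0.1279  0.086 ]] unit edge [[ 0.6285  0.1476  0.1   ]
 [ 0.6337 -0.1367  0.1   ]]
```

```bash
python3 -c "
from h import *
im=camera('side'); cv2.imwrite('pics/s2.png',cv2.resize(im[200:380,200:440,::-1],None,fx=3,fy=3,interpolation=cv2.INTER_CUBIC))"
```

```text
(no output)
```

View pics/s2.png

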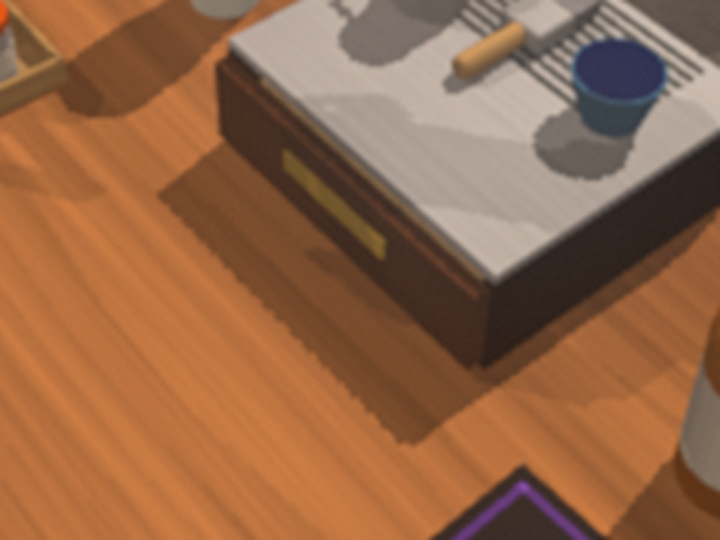

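Emit:
jog_arm(deltas=[[[30,-9,0,-2.4,-0.3,0,40],[40,-14,0,0,0,0,40],[45,-15,0,0,0,0,40],[38,-12,0,0,0,0,40],[12,-4,0,0,0,0,40]]])

```text
clock: 43.65
eef_pos: [0.4325, 0.3591, 0.2381]
tool_rot: [0.707, 0.707, 0.001, 0.002]
ft_force: [0.0, -0.2, 0.3]
grip_width: 0.0397
```

```bash
python3 -c "
from h import *
go(.4285,.372,.114,90.9)"
```

```text
d [ 13.1  -4.6 124. ] rot [ 0.3   0.1  -0.89] tcp [0.4325 0.3591 0.2381] grip 0.0397 F [ 0.  -0.2  0.3] t 43.65
```

```bash
python3 -c "
from h import *
def mk(n,p,q):
    im=np.mean([camera(n).astype(float) for _ in range(4)],0).astype(np.uint8)[q:q+50,p:p+80,::-1]
    return cv2.resize(np.ascontiguousarray(im),None,fx=9,fy=5.9*9/5.9,interpolation=cv2.INTER_LANCZOS4)
a=mk('side',310,260); b=mk('top',320,220)
cv2.imwrite('pics/z.png',cv2.resize(np.vstack([a,b]),None,fx=.66,fy=.66)); print(a.shape,b.shape)
c=lambda x,y:None
"
```

```text
(450, 720, 3) (450, 720, 3)
```

View pics/z.png

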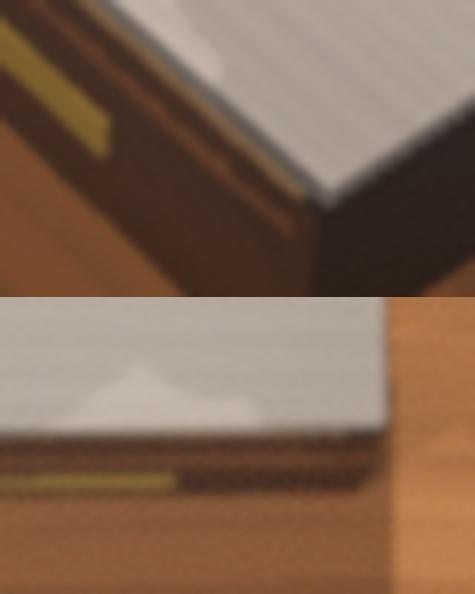

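```bash
python3 -c "
from h import *
S=lambda x,y:(310+x/5.94,260+y/5.94)
T=lambda x,y:(320+x/5.94,220+(y-297)/5.94)
print('side front top outer',at_z('side',[S(293,232),S(50,20)],.086).round(4)); print('side slab',at_z('side',[S(330,192),S(110,0)],.1).round(4)); print('side strip end', at_z('side',[S(300,195),S(100,8)],.086).round(4))
print('top slab',at_z('top',[T(100,432),T(380,430)],.1).round(4)); print('top front outer',at_z('top',[T(100,470),T(100,474),T(300,470)],.086).round(4)); print('dark line',at_z('top',[T(100,440)],.086))
for n in ['side','top']:
  m=camera_model(n);f=240/np.tan(np.radians(m['fovy']/2))
  for P in [(.631-.015,0,.086),(.631-.020,0,.086),(.631,0,.086),(.631,0,.1),(.631-.015,-.134,.086),(.631,-.136,.1)]:
    q=np.linalg.inv(m['pose'])@np.array([*P,1]); uv=q[:2]/q[2]*f+[m['cx'],m['cy']]; print(n,P,uv.round(1))
"
```

```text
side front top outer [[ 0.6197 -0.136   0.086 ]
 [ 0.6149 -0.0155  0.086 ]]
side slab [[ 0.6318 -0.1388  0.1   ]
 [ 0.6287 -0.0306  0.1   ]]
side strip end [[ 0.6317 -0.1259  0.086 ]
 [ 0.6321 -0.0216  0.086 ]]
top slab [[ 0.6294 -0.0159  0.1   ]
 [ 0.6313 -0.1366  0.1   ]]
top front outer [[ 0.6151 -0.0163  0.086 ]
 [ 0.6134 -0.0163  0.086 ]
 [ 0.6159 -0.1034  0.086 ]]
dark line [[ 0.62842171 -0.0162918   0.086     ]]
side (0.616, 0, 0.086) [314.1 258.7]
side (0.611, 0, 0.086) [312.2 259.8]
side (0.631, 0, 0.086) [319.9 255.5]
side (0.631, 0, 0.1) [320.  250.8]
side (0.616, -0.134, 0.086) [357.2 299.3]
side (0.631, -0.136, 0.1) [364.3 291.6]
top (0.616, 0, 0.086) [330.5 248.7]
top (0.611, 0, 0.086) [330.5 250.6]
top (0.631, 0, 0.086) [330.6 243. ]
top (0.631, 0, 0.1) [330.6 242. ]
top (0.616, -0.134, 0.086) [382.4 249.2]
top (0.631, -0.136, 0.1) [383.7 242.5]
```

Both views put the drawer face 14 to 15 mm ahead of the carcass edge, which is what fully home requires. Next I descend on the handle.

Emit:
jog_arm(deltas=[[[13,-4,5,0.3,0,-0.8,40],[0,0,15,0,0,0,40],[0,0,20,0,0,0,40],[0,0,12,0,0,0,40],[0,0,0,0,0,0,40]]])

```text
clock: 44.55
eef_pos: [0.4312, 0.3688, 0.1844]
tool_rot: [0.705, 0.71, -0.0, 0.0]
ft_force: [-1.2, 0.1, 0.2]
grip_width: 0.0399
```

```bash
python3 -c "
from h import *
go(.4285,.372,.114,90.9)
o=get_obs(); print(list(o['eef_pos']),list(o['tool_rot'])); cv2.imwrite('pics/w6.png',camera('wrist')[:,:,::-1])"
```

```text
d [ 3.2 -2.7 70.4] rot [ 0.    0.02 -0.5 ] tcp [0.4312 0.3688 0.1844] grip 0.0399 F [-1.2  0.1  0.2] t 44.55
[np.float64(0.43120308900530874), np.float64(0.3688003589795683), np.float64(0.1844000398511043)] [np.float64(0.7046057642106823), np.float64(0.7095989519952608), np.float64(-0.00011926411294955376), np.float64(0.00017362136718386683)]
```

View pics/w6.png

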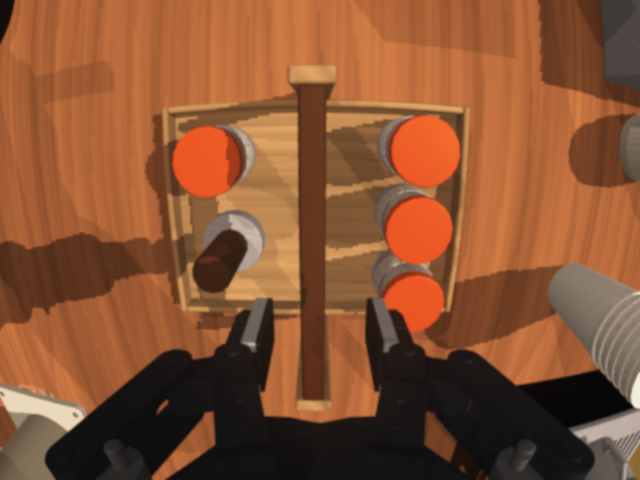

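All five items stand in the tray. The bar runs from about (312,84) to (314,400), centred between the fingers.

```bash
python3 -c "
from h import *
o=dict(eef_pos=[0.4312,0.3688,0.1844],tool_rot=[0.7046,0.7096,-0.00012,0.00017])
print(at_z('wrist',[(312,84),(313,240),(314,400)],.143,o).round(4))
C=at_z('wrist',[(165,109),(468,107),(452,312),(184,311)],.026,o); print(C.round(4),C.mean(0))"
```

```text
[[0.4277 0.4676 0.143 ]
 [0.4284 0.3882 0.143 ]
 [0.429  0.2784 0.143 ]]
[[0.3013 0.4656 0.026 ]
 [0.5555 0.4684 0.026 ]
 [0.5605 0.2784 0.026 ]
 [0.3014 0.2776 0.026 ]] [0.42968855 0.37251959 0.026     ]
```

Emit:
jog_arm(deltas=[[[3,-2,10,0,0,-0.2,40],[1,-1,18,0,0,0,40],[0,0,20,0,0,0,40],[0,0,14,0,0,0,40],[0,0,5,0,0,0,40]]])

```text
clock: 45.1
eef_pos: [0.4305, 0.3769, 0.1189]
tool_rot: [0.703, 0.711, 0.005, 0.0]
ft_force: [-0.4, 0.6, 0.0]
grip_width: 0.0404
```

```bash
python3 -c "
from h import *
go(.4284,.3725,.114,90.6)"
```

```text
d [-4.4 -2.1  4.8] rot [ 0.41 -0.4   0.09] tcp [0.4305 0.3769 0.1189] grip 0.0404 F [-0.4  0.6  0. ] t 45.1
```

Emit:
jog_arm(deltas=[[[-4,-2,5,0.4,-0.4,0,40],[0,0,0,0,0,0,40],[0,0,0,0,0,0,30],[0,0,0,0,0,0,22],[0,0,0,0,0,0,16]]])

```text
clock: 45.6
eef_pos: [0.4286, 0.3737, 0.1151]
tool_rot: [0.703, 0.712, 0.001, -0.0]
ft_force: [-1.7, -0.3, -1.0]
grip_width: 0.0159
```

Emit:
jog_arm(deltas=[[[0,0,0,0,0,0,8],[0,0,0,0,0,0,4],[0,0,0,0,0,0,4],[0,0,0,0,0,0,4]]])

```text
clock: 46.0
eef_pos: [0.4282, 0.3736, 0.1152]
tool_rot: [0.702, 0.712, 0.0, -0.0]
ft_force: [-0.4, 0.9, -1.5]
grip_width: 0.013
```

```bash
python3 -c "
from h import *
go(.4284,.3725,.114,90.6); print(get_obs()['ft_torque'].round(2))"
```

```text
d [-1.2  0.2  1.2] rot [ 0.   -0.07  0.15] tcp [0.4282 0.3736 0.1152] grip 0.013 F [-0.4  0.9 -1.5] t 46.0
[-0.03  0.24  0.04]
```

Emit:
jog_arm(deltas=[[[0,0,-4,0,0,0,4],[0,0,-8,0,0,0,4],[0,0,-12,0,0,0,4],[0,0,-12,0,0,0,4],[0,0,-6,0,0,0,4]]])

```text
clock: 46.5
eef_pos: [0.4255, 0.3704, 0.1544]
tool_rot: [0.703, 0.711, -0.006, -0.0]
ft_force: [0.5, 1.0, -8.6]
grip_width: 0.0131
```

```bash
python3 -c "
from h import *
go(.445,-.351,.2,93.5); print(get_obs()['ft_torque'].round(2)); tins('side'); cv2.imwrite('pics/w7.png',camera('wrist')[:,:,::-1])"
```

```text
d [-721.9   10.2  -39.9] rot [-0.53  0.45 -2.79] tcp [0.4255 0.3704 0.1544] grip 0.0131 F [ 0.5  1.  -8.6] t 46.5
[ 0.15 -0.08 -0.01]
[176.2 180.9] [ 47  41 880] drawer [0.5117 0.4023 0.085 ] tray [0.5157 0.4134 0.076 ]
[102.8 195. ] [ 25  18 326] drawer [0.3528 0.4587 0.085 ] tray [0.355  0.4705 0.076 ]
[473.5 311.9] [ 10  22 131] drawer [ 0.7702 -0.2903  0.085 ] tray [ 0.7772 -0.2871  0.076 ]
```

View pics/w7.png

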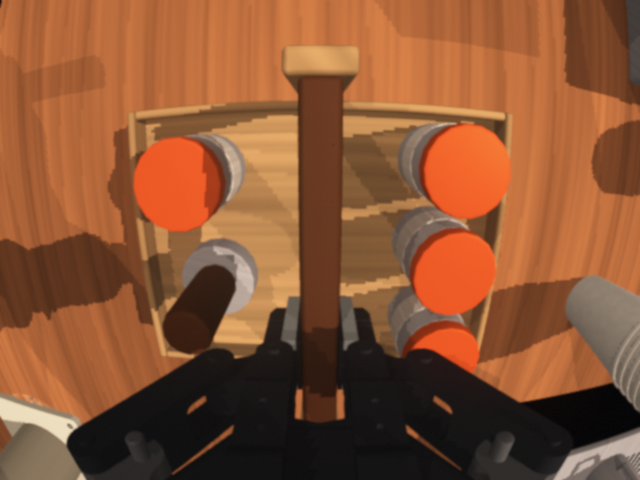

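The tray is clear of the counter and level, with everything standing. I carry it across slowly.

Emit:
jog_arm(deltas=[[[-5,0,-3,-0.2,0.2,0,4],[-10,0,-3,0,0,0,4],[-15,0,-2,0,0,0,4],[-20,0,0,0,0,0,4],[-20,0,0,0,0,0,4]]])

```text
clock: 47.1
eef_pos: [0.4257, 0.297, 0.1621]
tool_rot: [0.702, 0.713, -0.004, -0.0]
ft_force: [-0.3, -0.5, -8.5]
grip_width: 0.0132
```

Emit:
jog_arm(deltas=[[[-20,0,0,0,0,-0.2,4],[-20,0,0,0,0,-0.2,4],[-20,0,0,0,0,-0.2,4],[-20,0,0,0,0,-0.2,4],[-20,0,0,0,0,-0.2,4]]])

```text
clock: 47.6
eef_pos: [0.4248, 0.1853, 0.1627]
tool_rot: [0.696, 0.718, -0.006, 0.001]
ft_force: [-0.1, -0.1, -7.6]
grip_width: 0.0131
```

```bash
python3 -c "
from h import *
go(.445,-.351,.17,93.5); print(get_obs()['ft_torque'].round(2))"
```

```text
d [-536.7    4.1   -2.3] rot [-0.45  0.53 -1.79] tcp [0.4248 0.1853 0.1627] grip 0.0131 F [-0.1 -0.1 -7.6] t 47.6
[-0.02 -0.02 -0.  ]
```

Emit:
jog_arm(deltas=[[[-20,0,0,-0.1,0.1,-0.2,4],[-20,0,0,-0.1,0.1,-0.2,4],[-20,0,0,-0.1,0.1,-0.1,4],[-20,0,0,0,0,0,4],[-20,0,0,0,0,0,4]]])

```text
clock: 48.1
eef_pos: [0.4235, 0.0744, 0.1639]
tool_rot: [0.695, 0.719, -0.004, 0.001]
ft_force: [0.2, -0.4, -8.2]
grip_width: 0.0128
```

Emit:
jog_arm(deltas=[[[-20,0,0,0,0,0,4],[-20,0,0,0,0,0,4],[-20,0,0,0,0,0,4],[-20,0,0,0,0,0,4],[-20,0,0,0,0,0,4]]])

```text
clock: 48.6
eef_pos: [0.4205, -0.0351, 0.1656]
tool_rot: [0.697, 0.717, -0.005, 0.002]
ft_force: [0.0, -0.5, -8.0]
grip_width: 0.0128
```

```bash
python3 -c "
from h import *
go(.445,-.351,.17,93.5); print(get_obs()['ft_torque'].round(2))"
```

```text
d [-316.5   15.2   -1.3] rot [-0.27  0.58 -1.82] tcp [ 0.4205 -0.0351  0.1656] grip 0.0128 F [ 0.  -0.5 -8. ] t 48.6
[ 0.05 -0.03  0.03]
```

Emit:
jog_arm(deltas=[[[-20,1,0,-0.1,0.1,-0.3,4],[-20,2,0,-0.1,0.1,-0.3,4],[-20,2,0,0,0.1,-0.2,4],[-20,2,0,0,0.1,-0.2,4],[-20,2,0,0,0,0,4]]])

```text
clock: 49.1
eef_pos: [0.4256, -0.1427, 0.167]
tool_rot: [0.692, 0.722, -0.003, 0.001]
ft_force: [0.0, -0.3, -7.9]
grip_width: 0.0133
```

Emit:
jog_arm(deltas=[[[-20,2,0,0,0,0,4],[-20,2,0,0,0,0,4],[-20,2,0,0,0,0,4],[-20,2,0,0,0,0,4],[-20,2,0,0,0,0,4]]])

```text
clock: 49.6
eef_pos: [0.4316, -0.2491, 0.1679]
tool_rot: [0.694, 0.72, -0.005, -0.0]
ft_force: [0.2, 0.1, -8.6]
grip_width: 0.0132
```

```bash
python3 -c "
from h import *
go(.445,-.351,.17,93.5); print(get_obs()['ft_torque'].round(2))"
```

```text
d [-102.3    9.7   -1.6] rot [-0.43  0.33 -1.42] tcp [ 0.4316 -0.2491  0.1679] grip 0.0132 F [ 0.2  0.1 -8.6] t 49.6
[ 0.02 -0.08  0.  ]
```

Emit:
jog_arm(deltas=[[[-20,2,0,-0.1,0.1,-0.4,4],[-20,2,0,-0.1,0.1,-0.4,4],[-20,2,0,-0.1,0,-0.4,4],[-15,2,0,0,0,0,4],[-10,1,0,0,0,0,4]]])

```text
clock: 50.1
eef_pos: [0.4362, -0.3404, 0.1678]
tool_rot: [0.689, 0.725, -0.003, -0.002]
ft_force: [-0.5, 0.3, -8.0]
grip_width: 0.0126
```

Emit:
jog_arm(deltas=[[[-5,0,0,0,0,0,4],[0,0,0,0,0,0,4],[0,0,0,0,0,0,4]]])

```text
clock: 50.4
eef_pos: [0.4339, -0.3465, 0.1674]
tool_rot: [0.69, 0.724, -0.004, -0.003]
ft_force: [0.9, 0.3, -8.1]
grip_width: 0.0124
```

```bash
python3 -c "
from h import *
go(.445,-.351,.119,93.5); print(get_obs()['ft_torque'].round(2))
cv2.imwrite('pics/w8.png',camera('wrist')[:,:,::-1])"
```

```text
d [-5.  11.3 48.3] rot [-0.52  0.05 -0.74] tcp [ 0.4339 -0.3465  0.1674] grip 0.0124 F [ 0.9  0.3 -8.1] t 50.4
[0.15 0.   0.02]
```

View pics/w8.png

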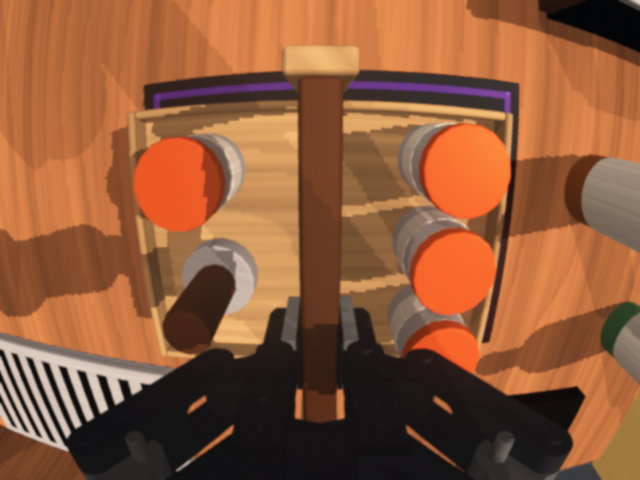

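Everything still stands and the mat shows below. I shift 11 mm in x and lower gently.

Emit:
jog_arm(deltas=[[[-3,4,2,-0.2,0,-0.2,4],[-2,4,4,-0.2,0,-0.2,4],[0,3,6,0,0,-0.2,4],[0,1,6,0,0,0,4],[0,0,6,0,0,0,4]]])

```text
clock: 50.95
eef_pos: [0.4484, -0.3493, 0.1424]
tool_rot: [0.684, 0.729, -0.001, 0.001]
ft_force: [-0.7, -0.1, -8.3]
grip_width: 0.0133
```

```bash
python3 -c "
from h import *
go(.445,-.351,.119,93.5)"
```

```text
d [-1.4 -3.5 23.4] rot [-0.01  0.09  0.12] tcp [ 0.4484 -0.3493  0.1424] grip 0.0133 F [-0.7 -0.1 -8.3] t 50.95
```

Emit:
jog_arm(deltas=[[[-1,-2,5,0,0,0,4],[0,0,5,0,0,0,4],[0,0,5,0,0,0,4],[0,0,3,0,0,0,4],[0,0,2,0,0,0,4]]])

```text
clock: 51.45
eef_pos: [0.445, -0.3497, 0.1192]
tool_rot: [0.684, 0.729, -0.001, -0.001]
ft_force: [-5.1, 2.3, 7.5]
grip_width: 0.013
```

```bash
python3 -c "
from h import *
go(.445,-.351,.119,93.5)"
```

```text
d [-1.3 -0.1  0.2] rot [-0.18 -0.04  0.12] tcp [ 0.445  -0.3497  0.1192] grip 0.013 F [-5.1  2.3  7.5] t 51.45
```

It has landed. I release and rise straight up.

Emit:
jog_arm(deltas=[[[0,0,-0.5,0,0,0,4],[0,0,0,0,0,0,4],[0,0,0,0,0,0,20],[0,0,0,0,0,0,30],[0,0,0,0,0,0,40]]])

```text
clock: 51.95
eef_pos: [0.4484, -0.3524, 0.1248]
tool_rot: [0.684, 0.729, -0.0, 0.004]
ft_force: [-0.2, 0.6, -0.2]
grip_width: 0.0401
```

Emit:
jog_arm(deltas=[[[0,0,0,0,0,0,40],[0,0,-8,0,0,0,40],[0,0,-15,0,0,0,40],[0,0,-25,0,0,0,40],[0,0,-40,0,0,0,40]]])

```text
clock: 52.45
eef_pos: [0.4461, -0.3504, 0.2132]
tool_rot: [0.684, 0.729, -0.001, 0.001]
ft_force: [1.1, 0.3, 0.4]
grip_width: 0.04
```

Emit:
jog_arm(deltas=[[[0,0,-40,0,0,0,40],[0,0,-40,0,0,0,40],[40,-20,-10,0,0,0,40],[48,-20,0,0,0,0,40],[48,-20,0,0,0,0,40]]])

```text
clock: 52.95
eef_pos: [0.3831, -0.2231, 0.3148]
tool_rot: [0.687, 0.727, 0.001, 0.012]
ft_force: [1.3, 1.3, 1.3]
grip_width: 0.0401
```

Emit:
jog_arm(deltas=[[[48,-10,0,0,0,0,40],[48,0,0,0,0,0,40],[40,0,0,0,0,0,40],[20,0,0,0,0,0,40],[0,0,0,0,0,0,40]]])

```text
clock: 53.45
eef_pos: [0.3597, -0.0592, 0.3182]
tool_rot: [0.686, 0.728, 0.005, 0.017]
ft_force: [0.2, -0.7, -0.6]
grip_width: 0.0398
```

```bash
python3 -c "
from h import *
go(.4,0,.2); tins('top','pics/t9.png')
im=cv2.imread('pics/t9.png')[120:400,260:540]; cv2.imwrite('pics/t9b.png',cv2.resize(im,None,fx=2.1,fy=2.1,interpolation=cv2.INTER_CUBIC))"
```

```text
d [ 58.9  40.1 118.4] rot [1.78 1.04 2.1 ] tcp [ 0.3597 -0.0592  0.3182] grip 0.0398 F [ 0.2 -0.7 -0.6] t 53.45
[464.3 286.7] [ 19  20 287] drawer [ 0.521  -0.3414  0.085 ] tray [ 0.5219 -0.3442  0.076 ]
[487.9 285.2] [ 20  20 305] drawer [ 0.5254 -0.4019  0.085 ] tray [ 0.5263 -0.4051  0.076 ]
[442.  287.2] [ 19  20 288] drawer [ 0.5193 -0.2847  0.085 ] tray [ 0.5201 -0.2871  0.076 ]
[451.  348.7] [ 19  20 302] drawer [ 0.3667 -0.3012  0.085 ] tray [ 0.3663 -0.3037  0.076 ]
```

View pics/t9b.png

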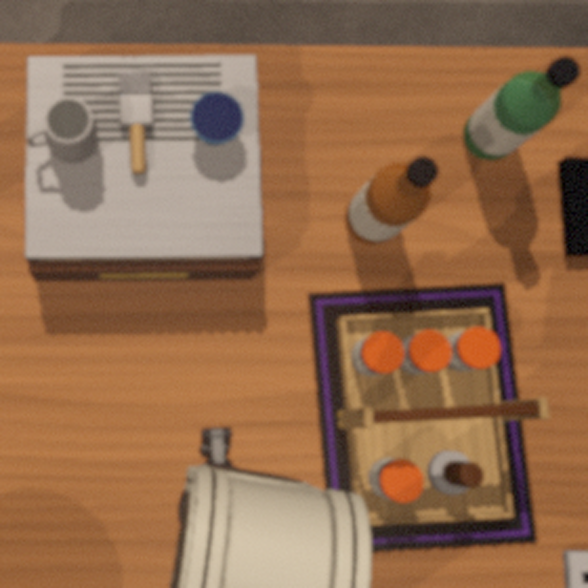

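The tray sits centred and square on the mat. All four tins and the tamper stand in it, the drawer is shut, and the bystanders look unmoved.

```bash
python3 -c "
from h import *
print(job_done())"
```

```text
the job is handed in; nothing more can be done
None
```

The job is handed in. All four tins and the tamper stand in the tray, and the tray is on the mat. I pushed the drawer home before lifting the tray, and finished at about 53 s of the 210 s allowed.

**Last checks:**
- **Tray on the mat:** I let go of the handle at about (0.445, -0.350). I had measured the mat's middle at (0.445, -0.351), so the tray is only a few mm off. I turned it to match the mat's 3.5° to within about 0.5°. The final top view shows it square and centred.
- **Contents:** all five were upright in the final top view, and the lid positions agree with the planned layout.
- **Drawer:** it met its stop at about 12 N. The side and top views both put its face 14–15 mm ahead of the unit's edge, where 15 mm is fully home. An earlier, coarser reading had suggested it was about 5 mm out, so I measured again before lifting.
- **Bystanders:** the pitcher, cup, brush and syrup bottle look unmoved in the final picture. The cup stack was outside that crop; it looked untouched in the view taken after the drawer was pushed.
- **Robot:** it ended away from everything, with nothing in the gripper.

**Disagreement:** while I was loading it, the tray shifted about 2–3 mm in x. I measured the handle again before gripping it. No check failed.

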